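# Click-test the cabinet push latches and put the dud in the returns tray

## Task

Click-test the three cabinet push latches: with each standing on its foot, press its plunger straight down fully home and let it up again; a sound latch stays in after one press (another press would let it out), a faulty one springs straight back out. Leave the sound latches standing where they are with their plungers latched in, and gently lay the faulty one flat on its side on the floor of the wooden tray. Do not disturb the screw tin or the block plane.

Things in the scene. Friction and masses are not known exactly. Their poses are not given: they have to be found in the camera images.
- latch_1: push-to-open cabinet latch, one of three alike: a grey metal block 40 (its x) x 50 (its y) x 97 mm with steel end plates and a steel plunger with a round black button 24 mm across at one end; about 0.25 kg. Origin at the centre of the foot, z along the latch to the plunger; starts upright on its foot, button's top 128 mm above the origin. Any long side may be gripped or laid on
- latch_2: push latch, same as latch_1
- latch_3: push latch, same as latch_1
- latch_1_plunger (a joint): plunger of latch_1 in m: 0 = fully out (button's top 128 mm above the foot), 0.018 = fully home (110 mm). Spring 1.2 N at first, about 4 N near the end, damped. A sound push-push latch catches when pressed past 0.0165 and let up: it then rests at about 0.011 (117 mm); the next full press lets it out to 0. A faulty one goes back to 0
- latch_2_plunger (a joint): plunger of latch_2, same as latch_1_plunger
- latch_3_plunger (a joint): plunger of latch_3, same as latch_1_plunger
- latch_1_mid (a point): point inside latch_1 on its long axis, 50 mm above the foot
- latch_2_mid (a point): point inside latch_2 on its long axis, 50 mm above the foot
- latch_3_mid (a point): point inside latch_3 on its long axis, 50 mm above the foot
- tray: open plywood tray, fixed; inside 170 (its x) x 125 mm (its y), walls 8 mm thick, rim 58 mm above the bench, inner floor 8 mm above the bench. Origin at the centre of the underside, z up. Too deep and narrow for a gripper leaning far over: go in from straight above
- screw_tin: open round tin with screws, 74 mm across, 34 mm high; leave alone. Origin at the centre of the underside
- block_plane: small metal block plane, 46 x 155 x 58 mm; leave alone. Origin at the centre of the underside, long axis y
Mind the look-alikes: they are no part of the job. Leave any turquoise look-alike of the latch_3 alone.

How it is judged:
By the outcome, as a careful person would: the job done as asked, in the order asked, and still so for the second after the job is handed in, with the robot touching nothing.
It also fails if it takes over 72 s, if anything falls off the work surface, if the arm or the gripper's body presses on something with over 40 N, if the wrist force passes 120 N, or if a joint passes its speed limit or range.

## Robot

A 6-joint arm with a two-finger parallel gripper is mounted at the origin on the work surface; the furniture and walls round the work are solid. World frame = base frame: x ahead of the robot, y to its left, z up, the work surface at z = 0. Lengths are in m, angles in rad, forces in N, time in s.
With the tool pointing down it reaches from about 0.375 to 0.9 m from the base axis. Payload 3.1 kg.
Tool frame: the origin (TCP) lies on the centre line of the jaws, within the pads' length; the fingertips stand robot.tip_reach ahead of it and the grasp point (between the pads) is the TCP (robot.tip_reach is the distance from the TCP to the fingertips, in m); z points along the fingers, y is the direction in which the jaws open and shut (so a half turn about z gives the same grasp; the last joint's range is limited). The gripper opens to 87 mm and grips with 3 to 60 N. Pads are 19 mm wide; open, the fingers measure 117 mm over their backs; the gripper's body (75 mm by 190 mm) begins 51 mm behind the grasp point.
Start: joints at [1.012, 0.527, 1.433, -0, 1.181, -0.178], TCP at [0.232, 0.58, 0.242] pointing down, gripper open.
Joint ranges: [-3.08, 3.08], [-0.75, 2.2], [0.22, 2.44], [-1.43, 4.57], [0, 2.65], [-2.85, 2.85]. Speed limits (rad/s): [2.79, 2.79, 3.14, 3.14, 3.14, 3.14].

## Interface

Orientations are given as a unit quaternion [x, y, z, w].
In Python, from rig import telemetry, viewer, robot gives the robot as it stands. The module is installed in compiled form; this text tells all that it offers.
- The arm moves only by the tool step_arm, never from a script. Its argument "targets" is a list of rows, each an object of numbers: "dx", "dy", "dz": the shift along the tool's x, y, z in m; "rx", "ry", "rz": the turn, a rotation vector about the tool's x, y, z in degrees. In form: [{"dx": .., "dy": .., "dz": .., "rx": .., "ry": .., "rz": ..}, ...]. A call has exactly 5 rows; each row is the pose to reach, as a shift and turn from the pose measured when the call began, along the tool's axes at that moment; what a row does not reach only later rows make up. A row lasts 1/8 s, in which the tool goes at most 62.5 mm and 10.7 degrees, less where a joint would pass 70% of its speed; a pose out of reach is approached as far as the arm can. A call with a gripper value outside its range is refused whole. "gripper" is the opening, from 0 (shut) to 1 (fully open), set as the call begins (left out, the last holds). The fingers move at their own pace and stop on an object; "force" is the grip in N (left out, the last holds). Time passes only in rows, so rows that repeat a pose let the fingers close, or fill a call up. It gives the time, the measured TCP pose, the force and the opening at its end, in the units of the state.
- telemetry.get_obs(): the state, without advancing time (a new reading comes with each control period).
- viewer.camera(name): name is "side" or "top" or "wrist"; returns a dict with "img" (480x640x3 uint8, blue, green, red), "depth" (480x640 float32, m along the optical axis (not along the pixel's ray), 0 where there is no reading), "K" (3x3 intrinsics, pixels), "R" (3x3) and "t" (3): a world point X has camera coordinates R X + t. Camera axes: x right, y down, z forward; pixel columns grow to the right and rows downward; lengths in m; the calibration is good to about 2 mm. A picture is of the moment at which its call begins.
- robot.hand_in(): hands the job in, once; it reports no verdict.
The state is a dict: "time": time; "q": joint angles; "joint_velocities": joint speeds; "joint_torque": joint torques, N m; "position": TCP position; "tool_rot": TCP orientation; "ft_force": force on the tool from outside, world axes, zero at the start; "moment": the same for the moment, N m; "grip_width": finger opening in m.
Only numpy, scipy, OpenCV 4.12 (cv2) and the standard library are available. Lean on these libraries where they do the work, as an engineer would, in place of code of your own. Each camera call takes 0.05 s, during which the arm holds its last target.

## Working session

There is one attempt and no reset: what is moved stays moved. The work goes in short steps, Python scripts to look and compute and a tool call to move; the robot and the scene stay as the last step left them, time stands still between calls to the robot, and variables do not carry over. Pictures are saved under pics/ and viewed, and the job is handed in when it is done.

Besides the shell and the picture viewer there is one more tool, called after "Emit:" in YAML: its name, and indented under it one key for each argument. step_arm: Moves the arm, as the interface text tells. Its arguments: {"type":"object","properties":{"targets":{"type":"array"},"gripper":{"type":"number"},"force":{"type":"number"}},"required":["targets"]}

```bash
mkdir -p pics; cat > h.py <<'E'
from rig import telemetry, viewer, robot
import numpy as np, cv2
def world(c,u,v,d=None):
    d=c["depth"][int(round(v)),int(round(u))] if d is None else d
    p=np.linalg.inv(c["K"])@np.array([u,v,1.])*d
    return c["R"].T@(p-c["t"])
def save(c,n): cv2.imwrite("pics/"+n+".png",c["img"])
E
python3 - <<'E'
from h import *
o=telemetry.get_obs(); print({k:np.round(v,3) for k,v in o.items()}, robot.tip_reach)
for n in ["side","top","wrist"]:
    c=viewer.camera(n); save(c,n+"0"); np.savez("pics/"+n+"0.npz",**c); print(n,c["R"].round(3).tolist(),c["t"])
E
```

```text
{'time': np.float64(0.0), 'q': array([ 1.013,  0.528,  1.434, -0.   ,  1.181, -0.179]), 'joint_velocities': array([-0.   ,  0.001, -0.001,  0.   , -0.002,  0.   ]), 'joint_torque': array([ -0.   , -44.004, -17.659,   0.063,   0.058,  -0.   ]), 'position': array([0.231, 0.58 , 0.241]), 'tool_rot': array([ 0.189,  0.982, -0.001, -0.   ]), 'ft_force': array([ 0.277, -0.303,  0.245]), 'moment': array([ 0.045, -0.05 ,  0.064]), 'grip_width': np.float64(0.087)} 0.019
side [[0.912, -0.409, -0.01], [-0.282, -0.611, -0.74], [0.296, 0.678, -0.673]] [-0.39912768  0.14833014  1.07772835]
top [[-0.003, -1.0, 0.003], [-0.996, 0.003, -0.094], [0.094, -0.003, -0.996]] [-0.03971427  0.43221412  1.01507326]
wrist [[0.371, 0.928, -0.002], [0.891, -0.356, 0.283], [0.262, -0.107, -0.959]] [-0.62476299 -0.0339357   0.39177439]
```

View pics/top0.png

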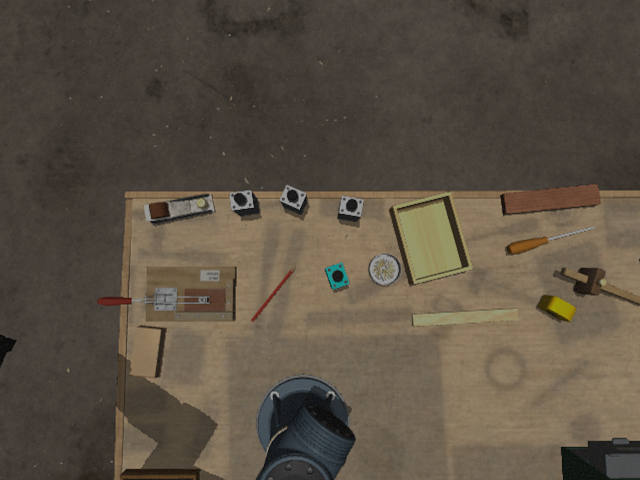

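View pics/side0.png

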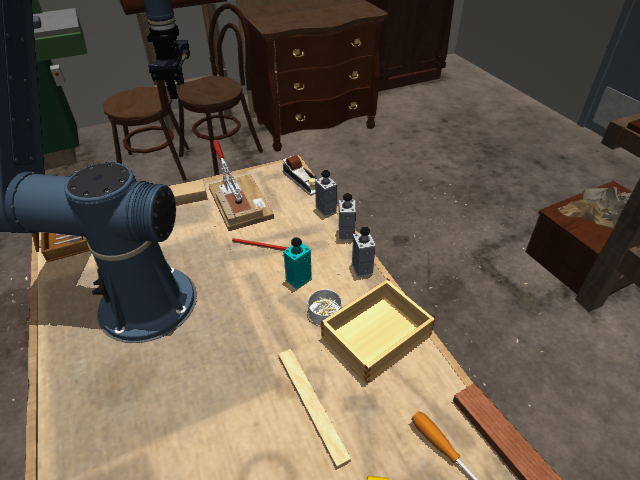

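View pics/wrist0.png

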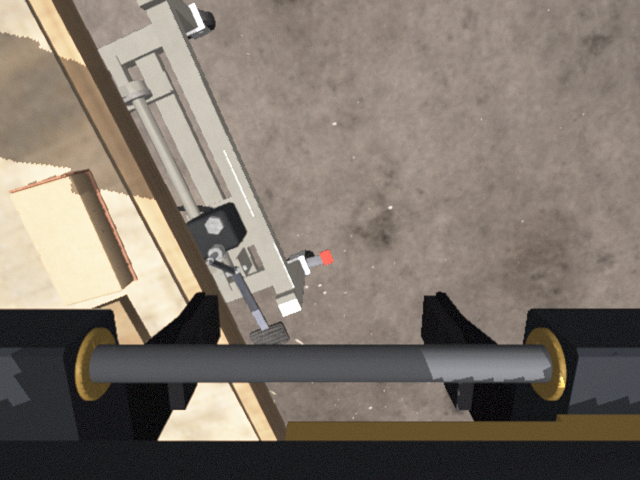

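```bash
python3 - <<'E'
from h import *
c=dict(np.load("pics/top0.npz"))
print(c["K"])
X=np.array([.232,.58,.242]);p=c["K"]@(c["R"]@X+c["t"]);print(p[:2]/p[2])
for u,v in [(243,200),(293,196),(350,205),(338,276),(384,269),(395,206),(450,196),(469,268),(414,282),(430,240),(180,209)]:
    print(u,v,world(c,u,v).round(3))
i=c["img"][180:300,130:480]; cv2.imwrite("pics/top0c.png",cv2.resize(i[:60,90:250],None,fx=5,fy=5,interpolation=cv2.INTER_CUBIC))
s=dict(np.load("pics/side0.npz"))["img"][150:290,270:400]; cv2.imwrite("pics/side0c.png",cv2.resize(s,None,fx=4,fy=4,interpolation=cv2.INTER_CUBIC))
E
```

```text
[[434.66841007   0.         320.23597698]
 [  0.         434.66841007 237.10370336]
 [  0.           0.           1.        ]]
[-18.94902014 335.64635888]
243 200 [0.503 0.125 0.128]
293 196 [0.511 0.018 0.127]
350 205 [ 0.491 -0.105  0.127]
338 276 [ 0.339 -0.078  0.129]
384 269 [ 0.356 -0.193  0.014]
395 206 [ 0.5   -0.213  0.06 ]
450 196 [ 0.524 -0.343  0.055]
469 268 [ 0.357 -0.381  0.055]
414 282 [ 0.325 -0.254  0.058]
430 240 [ 0.426 -0.306  0.006]
180 209 [0.5   0.294 0.023]
```

View pics/top0c.png

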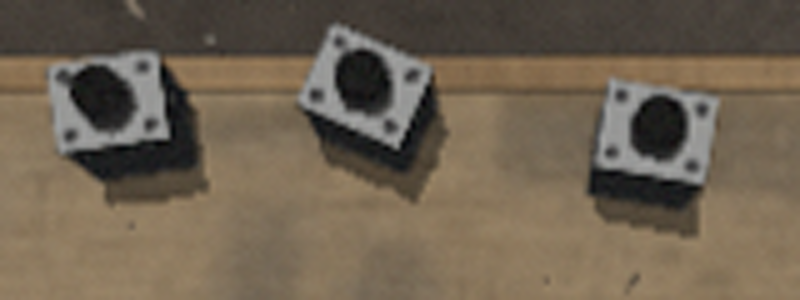

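View pics/side0c.png

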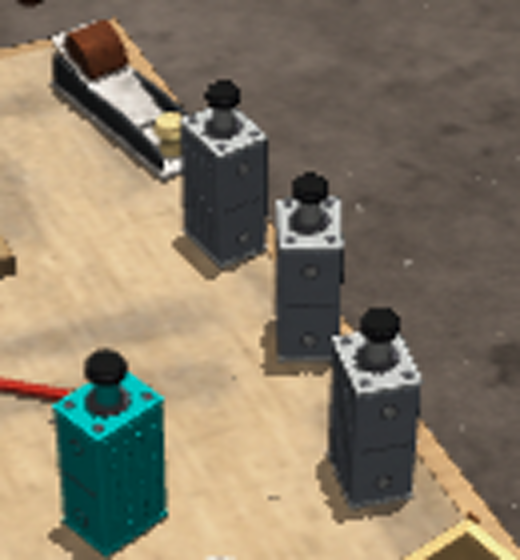

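```bash
cat >> h.py <<'E'
def cloud(c):
    v,u=np.mgrid[0:480,0:640]; d=c["depth"].astype(float)
    p=np.stack([u*d,v*d,d],-1)@np.linalg.inv(c["K"]).T
    return (p-c["t"])@c["R"]
def latches(c,cs=((.503,.125),(.511,.018),(.491,-.105))):
    P=cloud(c); ok=c["depth"]>0
    for x,y in cs:
        m=ok&(np.hypot(P[...,0]-x,P[...,1]-y)<.045)
        a=P[m&(P[...,2]>.085)&(P[...,2]<.108)]; b=P[m&(P[...,2]>.108)]
        al=P[m&(P[...,2]>.085)]
        print("n",len(a),len(b),"plate z",a[:,2].mean().round(4) if len(a) else None)
        if len(al)>5:
            r=cv2.minAreaRect((al[:,:2]*1000).astype(np.float32)); print("  rect",np.round(r[0],1),np.round(r[1],1),round(r[2],1))
        if len(b): print("  btn",b.mean(0).round(4),"zmax/med",b[:,2].max().round(4),np.median(b[:,2]).round(4))
E
python3 - <<'E'
from h import *
for n in ["top","side"]:
    c=dict(np.load(f"pics/{n}0.npz")); print(n); latches(c)
c=dict(np.load("pics/top0.npz"));P=cloud(c)
m=(P[...,2]>.048)&(P[...,2]<.066)&(P[...,1]<-.18)&(P[...,1]>-.42)&(P[...,0]>.28)&(P[...,0]<.56)
r=cv2.minAreaRect((P[m][:,:2]*1000).astype(np.float32));print("tray",r)
E
```

```text
top
n 329 95 plate z 0.0968
  rect [507.8 134.8] [40.7 50.7] 7.9
  btn [0.507  0.1341 0.1269] zmax/med 0.1318 0.127
n 326 94 plate z 0.0969
  rect [514.9  20.3] [50.7 40.4] 66.0
  btn [0.5136 0.0198 0.1272] zmax/med 0.1321 0.1275
n 324 95 plate z 0.0969
  rect [ 493.8 -109.6] [50.1 40.4] 79.7
  btn [ 0.4933 -0.1093  0.1265] zmax/med 0.1296 0.1267
side
n 216 63 plate z 0.0954
  rect [508.4 130.5] [42.3 54. ] 10.1
  btn [0.5065 0.1281 0.123 ] zmax/med 0.1301 0.1251
n 239 71 plate z 0.0957
  rect [514.5  15. ] [56.5 39.7] 65.0
  btn [0.5135 0.014  0.1231] zmax/med 0.1305 0.1251
n 291 87 plate z 0.0956
  rect [ 493.2 -115.2] [51.4 40.9] 77.4
  btn [ 0.493  -0.1157  0.1233] zmax/med 0.1299 0.1255
tray ((427.59906005859375, -298.945068359375), (185.81591796875, 142.2727508544922), 14.167644500732422)
```

```bash
cat >> h.py <<'E'
from scipy.spatial.transform import Rotation as Ro
def plan(pos,R=None):
    o=telemetry.get_obs(); A=Ro.from_quat(o["tool_rot"]); d=A.inv().apply(np.array(pos)-o["position"])
    rv=(A.inv()*(R if R is not None else A)).as_rotvec(degrees=True)
    print("t",round(float(o["time"]),2),"shift mm",(d*1000).round(1),"turn",rv.round(1),"F",o["ft_force"].round(2),"q",o["q"].round(3),"pos",o["position"].round(4))
E
python3 -c "
from h import *
plan([.507,.134,.20])"
```

```text
t 0.15 shift mm [-421.3 -312.    41.2] turn [0. 0. 0.] F [-0.74 -0.69  0.29] q [ 1.012  0.528  1.434 -0.     1.181 -0.179] pos [0.2314 0.58   0.2408]
```

Emit:
step_arm:
  targets:
    - {"dx": -0.042, "dy": -0.031}
    - {"dx": -0.084, "dy": -0.062}
    - {"dx": -0.126, "dy": -0.093}
    - {"dx": -0.168, "dy": -0.125}
    - {"dx": -0.21, "dy": -0.156}
  gripper: 0
  force: 20

```text
invalid input
```

Emit:
step_arm:
  targets:
    - {"dx": -0.042, "dy": -0.031}
    - {"dx": -0.084, "dy": -0.062}
    - {"dx": -0.126, "dy": -0.093}
    - {"dx": -0.168, "dy": -0.125, "dz": 0.02}
    - {"dx": -0.21, "dy": -0.156, "dz": 0.041}

```text
invalid input
```

```bash
python3 -c "
from h import *
plan([.507,.134,.20])
for n in ['wrist','side']:
    c=viewer.camera(n);save(c,n+'1');np.savez('pics/'+n+'1.npz',**c)
    if n=='wrist': latches(c,[(.507,.134),(.515,.02),(.494,-.11)])
plan([.507,.134,.20])
"
```

```text
t 0.15 shift mm [-421.3 -312.    41.2] turn [0. 0. 0.] F [-0.74 -0.69  0.29] q [ 1.012  0.528  1.434 -0.     1.181 -0.179] pos [0.2314 0.58   0.2408]
n 0 0 plate z None
n 0 0 plate z None
n 0 0 plate z None
t 0.25 shift mm [-421.3 -312.2   41.3] turn [0. 0. 0.] F [-0.43  0.14 -0.55] q [ 1.012  0.528  1.433  0.     1.181 -0.178] pos [0.2315 0.5802 0.2411]
```

View pics/wrist1.png

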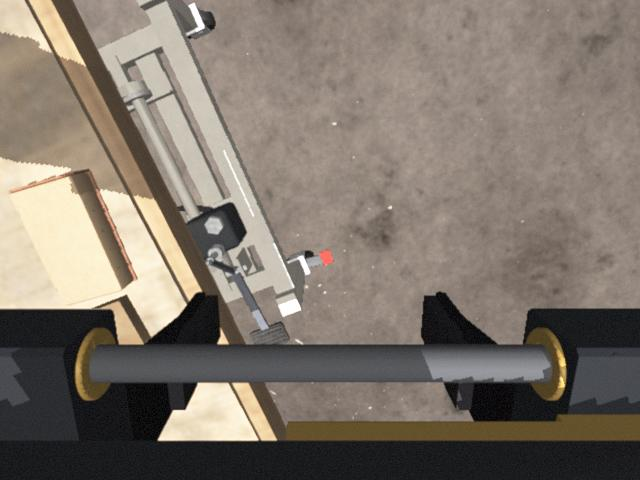

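View pics/side1.png

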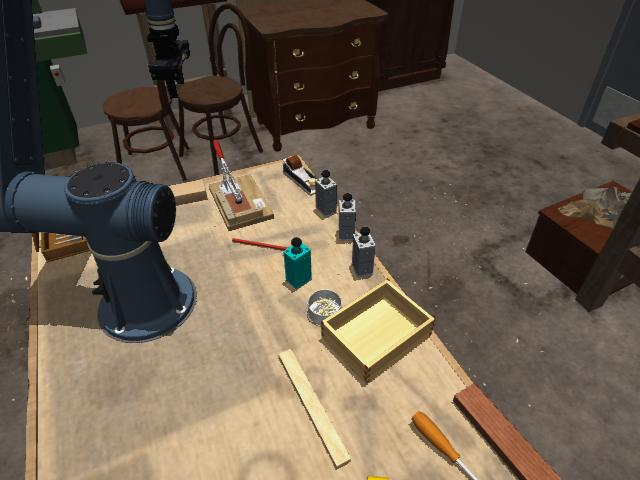

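Emit:
step_arm:
  targets:
    - {"dx": -0.042, "dy": -0.031, "dz": 0, "rx": 0, "ry": 0, "rz": 0}
    - {"dx": -0.084, "dy": -0.062, "dz": 0, "rx": 0, "ry": 0, "rz": 0}
    - {"dx": -0.126, "dy": -0.093, "dz": 0, "rx": 0, "ry": 0, "rz": 0}
    - {"dx": -0.168, "dy": -0.125, "dz": 0, "rx": 0, "ry": 0, "rz": 0}
    - {"dx": -0.21, "dy": -0.156, "dz": 0, "rx": 0, "ry": 0, "rz": 0}
  gripper: 0
  force: 20

```text
time: 0.88
position: [0.3694, 0.356, 0.2413]
tool_rot: [0.189, 0.982, -0.0, 0.0]
ft_force: [0.2, 0.1, -0.2]
grip_width: 0.0448
```

Emit:
step_arm:
  targets:
    - {"dx": -0.042, "dy": -0.031, "dz": 0, "rx": 0, "ry": 0, "rz": 0}
    - {"dx": -0.084, "dy": -0.062, "dz": 0, "rx": 0, "ry": 0, "rz": 0}
    - {"dx": -0.126, "dy": -0.093, "dz": 0, "rx": 0, "ry": 0, "rz": 0}
    - {"dx": -0.168, "dy": -0.125, "dz": 0.02, "rx": 0, "ry": 0, "rz": 0}
    - {"dx": -0.21, "dy": -0.156, "dz": 0.041, "rx": 0, "ry": 0, "rz": 0}

```text
time: 1.5
position: [0.5078, 0.1318, 0.2004]
tool_rot: [0.189, 0.982, -0.0, 0.001]
ft_force: [0.7, -0.1, 0.1]
grip_width: 0.0017
```

```bash
python3 -c "
from h import *
plan([.507,.134,.20])
for n in ['wrist','side']:
    c=viewer.camera(n);save(c,n+'1');np.savez('pics/'+n+'1.npz',**c)
    if n=='wrist': latches(c,[(.507,.134),(.515,.02),(.494,-.11)])
plan([.507,.134,.20])
"
```

```text
t 1.5 shift mm [1.6 1.8 0.4] turn [0. 0. 0.] F [ 0.68 -0.14  0.11] q [ 4.100e-02  4.490e-01  1.728e+00 -1.000e-03  9.630e-01 -1.150e+00] pos [0.5078 0.1318 0.2004]
n 3775 61493 plate z 0.0975
  rect [494.5 142.6] [67.1 69.5] 7.6
  btn [0.4829 0.1431 0.2718] zmax/med 0.2944 0.2756
n 2080 274 plate z 0.0963
  rect [511.1  22.4] [51.5 31.4] 67.6
  btn [0.5068 0.0219 0.1253] zmax/med 0.1297 0.1264
n 433 0 plate z 0.0924
  rect [498.2 -89.3] [12.9 40.1] 81.2
t 1.6 shift mm [ 3.7  3.8 -1.3] turn [0. 0. 0.] F [-0.59 -0.33 -0.85] q [ 0.037  0.453  1.726 -0.003  0.963 -1.148] pos [0.509  0.1291 0.1987]
```

View pics/wrist1.png

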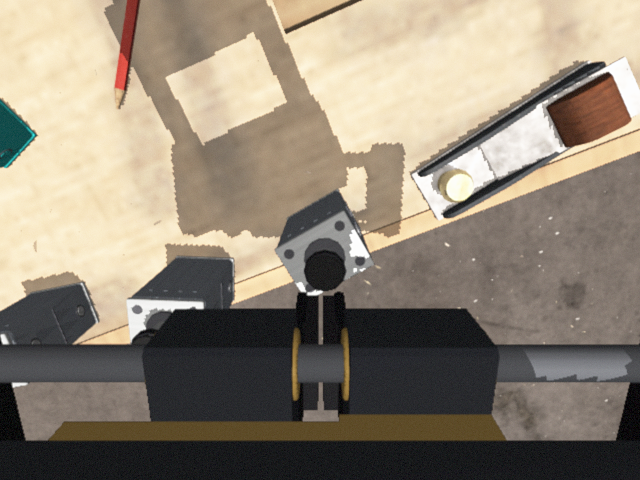

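View pics/side1.png

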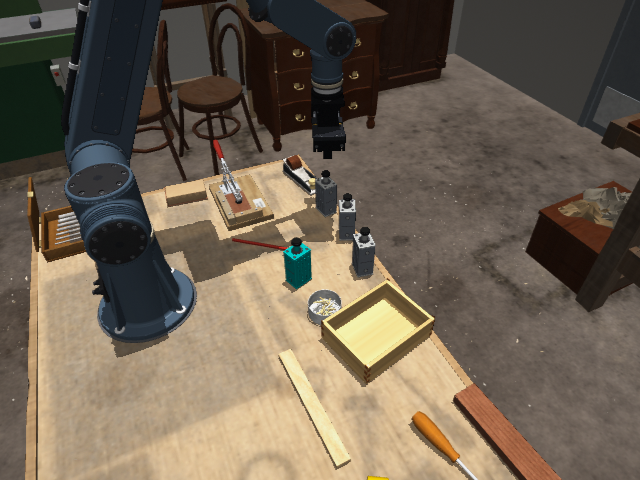

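```bash
python3 -c "
from h import *
c=dict(np.load('pics/wrist1.npz'))
P=cloud(c)
for (u,v) in [(325,268),(310,268),(340,268),(325,252),(150,330)]: print(P[v,u].round(4))
m=(P[...,2]>.115)&(P[...,2]<.135)&(np.hypot(P[...,0]-.507,P[...,1]-.134)<.03);b=P[m];print(len(b),b.mean(0),b.min(0),b.max(0))
t=b[b[:,2]>.1255];print(cv2.minEnclosingCircle((t[:,:2]*1000).astype(np.float32)))
m=(P[...,2]>.093)&(P[...,2]<.1)&(np.hypot(P[...,0]-.507,P[...,1]-.134)<.04);b=P[m];print(cv2.minAreaRect((b[:,:2]*1000).astype(np.float32)))
plan([.507,.134,.15])
"
```

```text
[0.5062 0.1362 0.1285]
[0.5032 0.1285 0.1285]
[0.5094 0.1438 0.1282]
[0.4984 0.1393 0.1259]
[0.5053 0.026  0.1243]
1356 [0.50751288 0.13553047 0.12750525] [0.49711729 0.12325413 0.12059425] [0.52043704 0.14676843 0.13084886]
((508.7992248535156, 134.96395874023438), 11.738450050354004)
((509.09283447265625, 134.8699188232422), (40.33705520629883, 50.319854736328125), 8.221658706665039)
t 1.6 shift mm [ 3.7  3.9 48.7] turn [0. 0. 0.] F [-0.59 -0.33 -0.85] q [ 0.037  0.453  1.726 -0.003  0.963 -1.148] pos [0.509  0.1291 0.1987]
```

Emit:
step_arm:
  targets:
    - {"dx": 0.003, "dy": 0.005, "dz": 0.016, "rx": 0, "ry": 0, "rz": 0}
    - {"dx": 0.003, "dy": 0.005, "dz": 0.032, "rx": 0, "ry": 0, "rz": 0}
    - {"dx": 0.003, "dy": 0.005, "dz": 0.042, "rx": 0, "ry": 0, "rz": 0}
    - {"dx": 0.003, "dy": 0.005, "dz": 0.047, "rx": 0, "ry": 0, "rz": 0}
    - {"dx": 0.003, "dy": 0.005, "dz": 0.047, "rx": 0, "ry": 0, "rz": 0}

```text
time: 2.22
position: [0.508, 0.135, 0.1517]
tool_rot: [0.191, 0.982, -0.001, -0.0]
ft_force: [0.8, 0.8, 0.0]
grip_width: 0.0003
```

```bash
python3 -c "
from h import *
plan([.508,.135,.129])"
```

```text
t 2.23 shift mm [-0.   0.  22.7] turn [0. 0. 0.] F [0.75 0.76 0.02] q [ 0.048  0.526  1.766 -0.003  0.85  -1.136] pos [0.508  0.135  0.1517]
```

Emit:
step_arm:
  targets:
    - {"dx": 0, "dy": 0, "dz": 0.006, "rx": 0, "ry": 0, "rz": 0}
    - {"dx": 0, "dy": 0, "dz": 0.012, "rx": 0, "ry": 0, "rz": 0}
    - {"dx": 0, "dy": 0, "dz": 0.017, "rx": 0, "ry": 0, "rz": 0}
    - {"dx": 0, "dy": 0, "dz": 0.021, "rx": 0, "ry": 0, "rz": 0}
    - {"dx": 0, "dy": 0, "dz": 0.023, "rx": 0, "ry": 0, "rz": 0}

```text
time: 2.85
position: [0.5092, 0.135, 0.1292]
tool_rot: [0.191, 0.982, -0.001, 0.001]
ft_force: [0.9, 1.0, 10.8]
grip_width: 0.0004
```

```bash
python3 -c "
from h import *
plan([.508,.135,.129])
c=viewer.camera('side');i=c['img'][120:230,270:400]
cv2.imwrite('pics/s2.png',cv2.resize(i,None,fx=5,fy=5,interpolation=cv2.INTER_CUBIC))
plan([.508,.135,.129])"
```

```text
t 2.85 shift mm [ 1.1 -0.5  0.2] turn [0. 0. 0.] F [ 0.9   0.98 10.85] q [ 0.048  0.564  1.781 -0.003  0.795 -1.136] pos [0.5092 0.135  0.1292]
t 2.9 shift mm [ 1.2 -0.6  0.3] turn [0. 0. 0.] F [1.01 1.25 6.54] q [ 0.048  0.564  1.781 -0.003  0.795 -1.136] pos [0.5093 0.1351 0.1293]
```

View pics/s2.png

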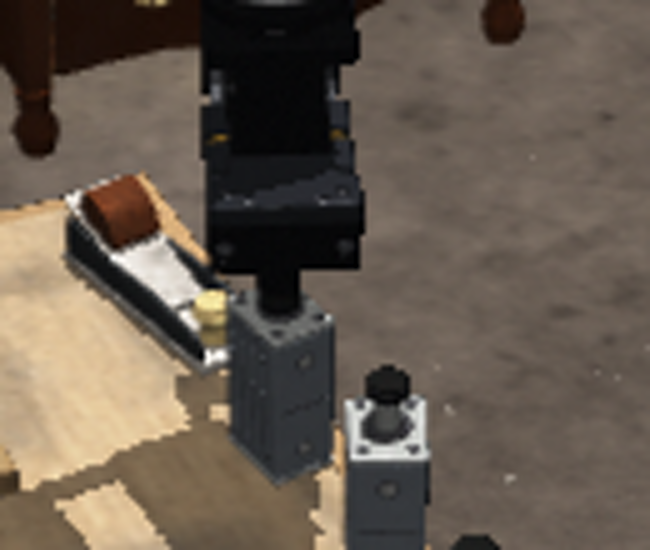

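Emit:
step_arm:
  targets:
    - {"dx": -0.001, "dy": 0, "dz": 0.001, "rx": 0, "ry": 0, "rz": 0}
    - {"dx": -0.001, "dy": 0, "dz": 0.0015, "rx": 0, "ry": 0, "rz": 0}
    - {"dx": -0.001, "dy": 0, "dz": 0.0015, "rx": 0, "ry": 0, "rz": 0}
    - {"dx": 0, "dy": 0, "dz": 0.0015, "rx": 0, "ry": 0, "rz": 0}
    - {"dx": 0, "dy": 0, "dz": 0.0015, "rx": 0, "ry": 0, "rz": 0}

```text
time: 3.52
position: [0.5096, 0.1351, 0.1292]
tool_rot: [0.191, 0.982, -0.001, 0.002]
ft_force: [-0.6, -0.0, 12.7]
grip_width: 0.0005
```

Emit:
step_arm:
  targets:
    - {"dx": 0, "dy": 0, "dz": -0.005, "rx": 0, "ry": 0, "rz": 0}
    - {"dx": 0, "dy": 0, "dz": -0.015, "rx": 0, "ry": 0, "rz": 0}
    - {"dx": 0, "dy": 0, "dz": -0.03, "rx": 0, "ry": 0, "rz": 0}
    - {"dx": 0, "dy": 0, "dz": -0.05, "rx": 0, "ry": 0, "rz": 0}
    - {"dx": 0, "dy": 0, "dz": -0.07, "rx": 0, "ry": 0, "rz": 0}

```text
time: 4.15
position: [0.5092, 0.1352, 0.2003]
tool_rot: [0.191, 0.982, -0.001, 0.002]
ft_force: [0.5, -0.8, -1.2]
grip_width: 0.0006
```

```bash
python3 -c "
from h import *
c=viewer.camera('side');i=c['img'][120:230,270:400];latches(c)
cv2.imwrite('pics/s3.png',cv2.resize(i,None,fx=5,fy=5,interpolation=cv2.INTER_CUBIC))
plan([.5145,.020,.15])"
```

```text
n 203 2161 plate z 0.0948
  rect [502.7 119.5] [79.4 75.5] 68.1
  btn [0.4948 0.1075 0.3607] zmax/med 0.5409 0.3661
n 237 351 plate z 0.0959
  rect [505.1  27.5] [66.3 66.2] 66.9
  btn [0.4982 0.038  0.2469] zmax/med 0.295 0.271
n 295 87 plate z 0.0955
  rect [ 493.7 -113.6] [53.1 40.3] 78.8
  btn [ 0.4927 -0.1161  0.1236] zmax/med 0.1288 0.1259
t 4.2 shift mm [ -46.3 -105.7   53. ] turn [0. 0. 0.] F [ 0.19 -0.14  1.37] q [ 0.049  0.448  1.72  -0.002  0.965 -1.136] pos [0.5108 0.1354 0.2028]
```

View pics/s3.png

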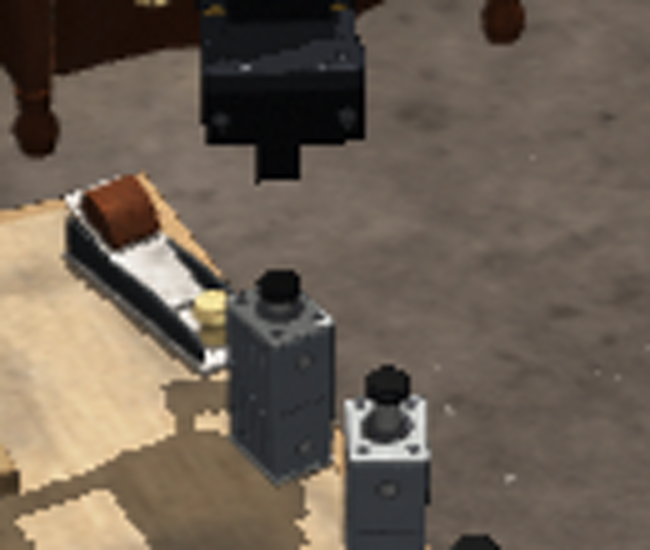

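Emit:
step_arm:
  targets:
    - {"dx": -0.016, "dy": -0.035, "dz": 0, "rx": 0, "ry": 0, "rz": 0}
    - {"dx": -0.032, "dy": -0.07, "dz": 0, "rx": 0, "ry": 0, "rz": 0}
    - {"dx": -0.047, "dy": -0.105, "dz": 0.005, "rx": 0, "ry": 0, "rz": 0}
    - {"dx": -0.047, "dy": -0.105, "dz": 0.03, "rx": 0, "ry": 0, "rz": 0}
    - {"dx": -0.047, "dy": -0.105, "dz": 0.05, "rx": 0, "ry": 0, "rz": 0}

```text
time: 4.82
position: [0.5153, 0.0196, 0.1526]
tool_rot: [0.192, 0.981, 0.0, 0.004]
ft_force: [0.3, -0.5, 0.0]
grip_width: 0.0006
```

```bash
python3 -c "
from h import *
plan([.515,.0205,.129])"
```

```text
t 4.83 shift mm [ 0.8  0.7 23.6] turn [0. 0. 0.] F [ 0.3  -0.55  0.  ] q [-0.179  0.512  1.797 -0.     0.825 -1.363] pos [0.5153 0.0196 0.1526]
```

Emit:
step_arm:
  targets:
    - {"dx": 0.001, "dy": 0.001, "dz": 0.007, "rx": 0, "ry": 0, "rz": 0}
    - {"dx": 0.001, "dy": 0.001, "dz": 0.013, "rx": 0, "ry": 0, "rz": 0}
    - {"dx": 0.001, "dy": 0.001, "dz": 0.019, "rx": 0, "ry": 0, "rz": 0}
    - {"dx": 0.001, "dy": 0.001, "dz": 0.023, "rx": 0, "ry": 0, "rz": 0}
    - {"dx": 0.001, "dy": 0.001, "dz": 0.025, "rx": 0, "ry": 0, "rz": 0}

```text
time: 5.45
position: [0.5152, 0.0206, 0.1291]
tool_rot: [0.191, 0.981, -0.0, 0.005]
ft_force: [-5.0, -2.3, 24.7]
grip_width: 0.0007
```

Emit:
step_arm:
  targets:
    - {"dx": 0, "dy": 0, "dz": 0.001, "rx": 0, "ry": 0, "rz": 0}
    - {"dx": 0, "dy": 0, "dz": 0.001, "rx": 0, "ry": 0, "rz": 0}
    - {"dx": 0, "dy": 0, "dz": 0.001, "rx": 0, "ry": 0, "rz": 0}
    - {"dx": 0, "dy": 0, "dz": 0.001, "rx": 0, "ry": 0, "rz": 0}
    - {"dx": 0, "dy": 0, "dz": 0.001, "rx": 0, "ry": 0, "rz": 0}

```text
time: 6.08
position: [0.5154, 0.0205, 0.1296]
tool_rot: [0.191, 0.982, -0.001, 0.005]
ft_force: [-2.4, -1.3, 11.4]
grip_width: 0.0005
```

Emit:
step_arm:
  targets:
    - {"dx": 0, "dy": 0, "dz": -0.005, "rx": 0, "ry": 0, "rz": 0}
    - {"dx": 0, "dy": 0, "dz": -0.015, "rx": 0, "ry": 0, "rz": 0}
    - {"dx": 0, "dy": 0, "dz": -0.03, "rx": 0, "ry": 0, "rz": 0}
    - {"dx": 0, "dy": 0, "dz": -0.05, "rx": 0, "ry": 0, "rz": 0}
    - {"dx": 0, "dy": 0, "dz": -0.07, "rx": 0, "ry": 0, "rz": 0}

```text
time: 6.7
position: [0.515, 0.0208, 0.2009]
tool_rot: [0.191, 0.982, -0.0, 0.006]
ft_force: [0.4, 0.5, 0.3]
grip_width: 0.0004
```

```bash
python3 -c "
from h import *
c=viewer.camera('side');i=c['img'][150:280,270:400];latches(c)
cv2.imwrite('pics/s4.png',cv2.resize(i,None,fx=4.5,fy=4.5,interpolation=cv2.INTER_CUBIC))
plan([.4945,-.1095,.15])"
```

```text
n 196 116 plate z 0.0947
  rect [509.4 121.2] [41.1 76.6] 11.7
  btn [0.5093 0.1125 0.2012] zmax/med 0.2942 0.256
n 235 1955 plate z 0.0962
  rect [512.2  17.5] [89.4 75.8] 68.3
  btn [0.5008 0.0025 0.3729] zmax/med 0.5453 0.3852
n 288 429 plate z 0.0957
  rect [ 493.3 -101.8] [82.1 45.8] 89.2
  btn [ 0.4944 -0.0796  0.2462] zmax/med 0.2958 0.2741
t 6.75 shift mm [ -27.5 -129.    53.5] turn [0. 0. 0.] F [ 1.18 -0.42  1.57] q [-1.760e-01  4.310e-01  1.753e+00 -1.000e-03  9.410e-01 -1.361e+00] pos [0.5166 0.0206 0.2033]
```

View pics/s4.png

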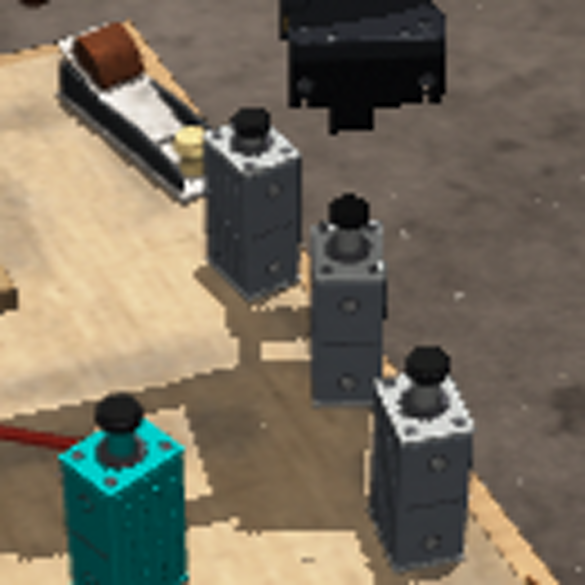

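Emit:
step_arm:
  targets:
    - {"dx": -0.01, "dy": -0.043, "dz": 0, "rx": 0, "ry": 0, "rz": 0}
    - {"dx": -0.02, "dy": -0.086, "dz": 0, "rx": 0, "ry": 0, "rz": 0}
    - {"dx": -0.028, "dy": -0.129, "dz": 0.005, "rx": 0, "ry": 0, "rz": 0}
    - {"dx": -0.028, "dy": -0.129, "dz": 0.03, "rx": 0, "ry": 0, "rz": 0}
    - {"dx": -0.028, "dy": -0.129, "dz": 0.05, "rx": 0, "ry": 0, "rz": 0}

```text
time: 7.38
position: [0.495, -0.1106, 0.1532]
tool_rot: [0.192, 0.981, -0.0, 0.009]
ft_force: [-0.8, -0.4, 0.4]
grip_width: 0.0005
```

```bash
python3 -c "
from h import *
plan([.4945,-.1095,.129])"
```

```text
t 7.38 shift mm [ 1.3  0.8 24.1] turn [0. 0. 0.] F [-0.79 -0.41  0.39] q [-0.442  0.499  1.823  0.005  0.802 -1.63 ] pos [ 0.495  -0.1106  0.1532]
```

Emit:
step_arm:
  targets:
    - {"dx": 0.001, "dy": 0.001, "dz": 0.007, "rx": 0, "ry": 0, "rz": 0}
    - {"dx": 0.001, "dy": 0.001, "dz": 0.013, "rx": 0, "ry": 0, "rz": 0}
    - {"dx": 0.001, "dy": 0.001, "dz": 0.019, "rx": 0, "ry": 0, "rz": 0}
    - {"dx": 0.001, "dy": 0.001, "dz": 0.023, "rx": 0, "ry": 0, "rz": 0}
    - {"dx": 0.001, "dy": 0.001, "dz": 0.025, "rx": 0, "ry": 0, "rz": 0}

```text
time: 8.0
position: [0.4949, -0.1095, 0.129]
tool_rot: [0.192, 0.981, -0.001, 0.009]
ft_force: [-3.9, 0.2, 19.9]
grip_width: 0.0
```

Emit:
step_arm:
  targets:
    - {"dx": 0, "dy": 0, "dz": 0.001, "rx": 0, "ry": 0, "rz": 0}
    - {"dx": 0, "dy": 0, "dz": 0.001, "rx": 0, "ry": 0, "rz": 0}
    - {"dx": 0, "dy": 0, "dz": 0.001, "rx": 0, "ry": 0, "rz": 0}
    - {"dx": 0, "dy": 0, "dz": 0.001, "rx": 0, "ry": 0, "rz": 0}
    - {"dx": 0, "dy": 0, "dz": 0.001, "rx": 0, "ry": 0, "rz": 0}

```text
time: 8.62
position: [0.4952, -0.1096, 0.1294]
tool_rot: [0.192, 0.981, -0.001, 0.01]
ft_force: [-2.7, -0.4, 11.0]
grip_width: 0.0005
```

Emit:
step_arm:
  targets:
    - {"dx": 0, "dy": 0, "dz": -0.005, "rx": 0, "ry": 0, "rz": 0}
    - {"dx": 0, "dy": 0, "dz": -0.015, "rx": 0, "ry": 0, "rz": 0}
    - {"dx": 0, "dy": 0, "dz": -0.03, "rx": 0, "ry": 0, "rz": 0}
    - {"dx": 0, "dy": 0, "dz": -0.05, "rx": 0, "ry": 0, "rz": 0}
    - {"dx": 0, "dy": 0, "dz": -0.07, "rx": 0, "ry": 0, "rz": 0}

```text
time: 9.25
position: [0.4941, -0.1092, 0.2007]
tool_rot: [0.192, 0.981, -0.001, 0.01]
ft_force: [0.6, -0.1, 0.3]
grip_width: 0.0003
```

```bash
python3 -c "
from h import *
c=viewer.camera('side');i=c['img'][150:280,270:400];latches(c)
cv2.imwrite('pics/s5.png',cv2.resize(i,None,fx=4.5,fy=4.5,interpolation=cv2.INTER_CUBIC))
c=viewer.camera('top');np.savez('pics/top5.npz',**c);latches(c)
plan([.4945,-.1095,.15])
# rough arm model
from scipy.optimize import least_squares
D=[([1.012,.528,1.434,1.181],[.2314,.58,.2408]),([.048,.526,1.766,.85],[.508,.135,.1517]),([.049,.448,1.72,.965],[.5108,.1354,.2028]),([-.179,.512,1.797,.825],[.5153,.0196,.1526]),([-.176,.431,1.753,.941],[.5166,.0206,.2033]),([-.442,.499,1.823,.802],[.495,-.1106,.1532])]
def f(p):
    h,a,L1,L2,d,off=p;r=[]
    for q,x in D:
        t1=q[1];t2=t1+q[2];t3=t2+q[3]
        rr=a+L1*np.sin(t1)+L2*np.sin(t2)+d*np.sin(t3); z=h+L1*np.cos(t1)+L2*np.cos(t2)+d*np.cos(t3)
        c,s=np.cos(q[0]),np.sin(q[0]); r+=[c*rr-s*off-x[0],s*rr+c*off-x[1],z-x[2]]
    return np.array(r)
s=least_squares(f,[.3,0,.4,.4,.25,.1]);print(s.x,s.cost,np.abs(s.fun).max())
"
```

```text
n 199 50 plate z 0.0949
  rect [507.2 132.7] [42.9 60. ] 9.7
  btn [0.5064 0.1285 0.1142] zmax/med 0.1205 0.1147
n 194 86 plate z 0.0956
  rect [509.3   9.4] [72.  37.7] 78.1
  btn [0.5105 0.0088 0.1467] zmax/med 0.2939 0.1256
n 266 2544 plate z 0.0953
  rect [ 493.4 -105.8] [89.  76.2] 66.2
  btn [ 0.4826 -0.1186  0.4007] zmax/med 0.5552 0.3981
n 333 95 plate z 0.0968
  rect [507.6 134.5] [40.9 50.3] 6.8
  btn [0.507  0.134  0.1161] zmax/med 0.1207 0.1163
n 163 107 plate z 0.097
  rect [515.3  13.5] [67.2 43.5] 79.4
  btn [0.5153 0.0127 0.1619] zmax/med 0.2983 0.1282
n 0 4169 plate z None
  rect [ 487.7 -103.3] [89.6 73.5] 64.2
  btn [ 0.4808 -0.1008  0.5014] zmax/med 0.5542 0.5211
t 9.35 shift mm [ 2.3 -0.2 51.9] turn [0. 0. 0.] F [-0.17  0.13  0.82] q [-0.44   0.418  1.783  0.004  0.915 -1.628] pos [ 0.4955 -0.1098  0.2019]
[-0.93843381  0.02529634  0.44534937  0.37250645 -0.94949328  0.11091908] 0.00045403222632805595 0.016386875789824673
```

View pics/s5.png

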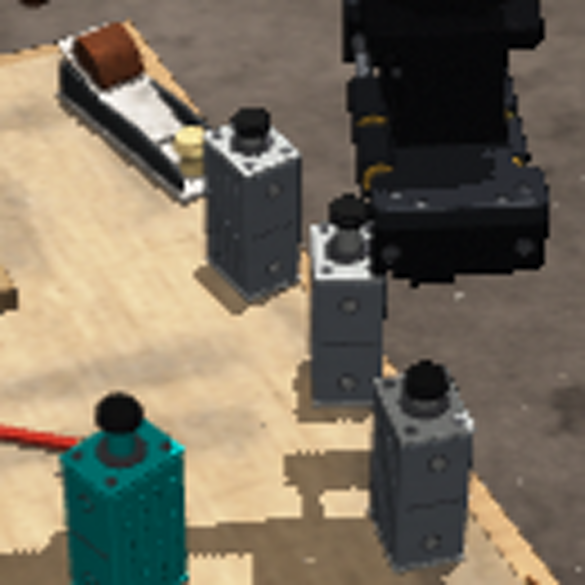

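```bash
cat >> h.py <<'E'
def lean(hdeg,ldeg,flip=1):
    "tool z leans toward azimuth hdeg by ldeg from down; y horizontal"
    h=np.radians(hdeg);l=np.radians(ldeg)
    z=np.array([np.sin(l)*np.cos(h),np.sin(l)*np.sin(h),-np.cos(l)]); y=flip*np.array([np.sin(h),-np.cos(h),0.])
    return Ro.from_matrix(np.stack([np.cross(y,z),y,z],1))
E
python3 -c "
from h import *
c=dict(np.load('pics/wrist1.npz')); A=Ro.from_quat([.189,.982,0,.001])
print('cam in tool',A.inv().apply(-c['R'].T@c['t']-[.508,.131,.2]).round(3))
plan([.515,.0205,.24],lean(66,35))
plan([.515,.0205,.24],lean(66,0))
"
```

```text
cam in tool [ 0.078  0.002 -0.144]
t 9.35 shift mm [ 30.  128.1 -38.6] turn [-26.8  28.1  89.2] F [-0.17  0.13  0.82] q [-0.44   0.418  1.783  0.004  0.915 -1.628] pos [ 0.4955 -0.1098  0.2019]
t 9.35 shift mm [ 30.  128.1 -38.6] turn [ 1.2  1.  91.9] F [-0.17  0.13  0.82] q [-0.44   0.418  1.783  0.004  0.915 -1.628] pos [ 0.4955 -0.1098  0.2019]
```

```bash
python3 -c "
from h import *
plan([.50,-.02,.26],lean(66,50))
"
```

```text
t 9.35 shift mm [ 28.1  85.  -58.7] turn [-38.8  39.6  86.1] F [-0.17  0.13  0.82] q [-0.44   0.418  1.783  0.004  0.915 -1.628] pos [ 0.4955 -0.1098  0.2019]
```

Emit:
step_arm:
  targets:
    - {"dx": 0, "dy": 0.01, "dz": -0.03, "rx": -3.5, "ry": 3.6, "rz": 7.8}
    - {"dx": 0.005, "dy": 0.03, "dz": -0.058, "rx": -7, "ry": 7.2, "rz": 15.6}
    - {"dx": 0.01, "dy": 0.05, "dz": -0.058, "rx": -10.5, "ry": 10.8, "rz": 23.4}
    - {"dx": 0.02, "dy": 0.07, "dz": -0.058, "rx": -14, "ry": 14.4, "rz": 31.2}
    - {"dx": 0.028, "dy": 0.085, "dz": -0.058, "rx": -17.5, "ry": 18, "rz": 39}
  gripper: 1

```text
time: 9.98
position: [0.5001, -0.0192, 0.2591]
tool_rot: [0.501, 0.84, 0.179, -0.111]
ft_force: [-0.7, 0.1, -1.0]
grip_width: 0.0428
```

```bash
python3 -c "
from h import *
plan([.50,-.02,.26],lean(66,50))
"
```

```text
t 9.97 shift mm [-0.3 -0.3 -1.1] turn [-21.2  21.5  46.8] F [-0.72  0.05 -0.96] q [-0.481  0.398  1.702  0.387  1.276 -1.134] pos [ 0.5001 -0.0192  0.2591]
```

Emit:
step_arm:
  targets:
    - {"dx": 0, "dy": 0, "dz": 0, "rx": -4, "ry": 4, "rz": 8.6}
    - {"dx": 0, "dy": 0, "dz": 0, "rx": -8, "ry": 8, "rz": 17.3}
    - {"dx": 0, "dy": 0, "dz": 0, "rx": -12, "ry": 12.1, "rz": 26}
    - {"dx": 0, "dy": 0, "dz": 0, "rx": -16, "ry": 16.2, "rz": 34.7}
    - {"dx": 0, "dy": 0, "dz": 0, "rx": -20, "ry": 20.2, "rz": 43.4}

```text
time: 10.6
position: [0.5003, -0.0197, 0.2587]
tool_rot: [0.747, 0.52, 0.348, -0.224]
ft_force: [0.3, -0.1, 0.0]
grip_width: 0.085
```

```bash
python3 -c "
from h import *
R=lean(66,50); z=R.as_matrix()[:,2]
g=np.array([.515,.0203,.078])-.003*z; print(g)
plan(g-.09*z+[0,0,.04],R)
c=viewer.camera('top');save(c,'t6'); np.savez('pics/t6.npz',**c)
i=viewer.camera('side');save(i,'s6'); c=viewer.camera('wrist');save(c,'w6')
"
```

```text
[0.51406526 0.01820055 0.07992836]
t 10.6 shift mm [-79.6  -6.6  31.6] turn [-1.2  1.1  3.1] F [ 0.3  -0.13  0.04] q [-0.72   0.455  1.89   0.839  1.281 -0.822] pos [ 0.5003 -0.0197  0.2587]
```

View pics/s6.png

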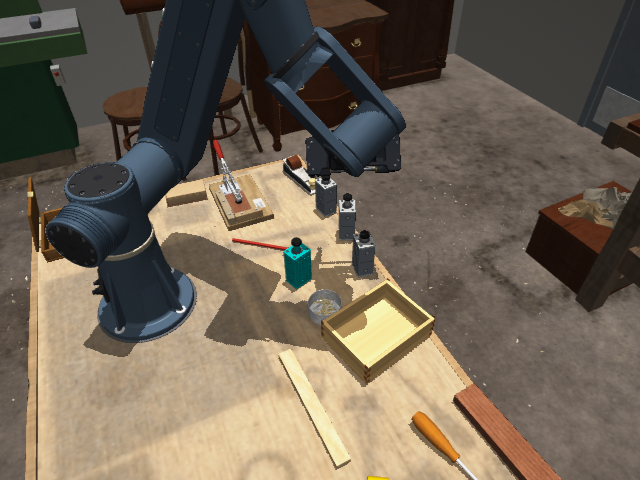

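View pics/w6.png

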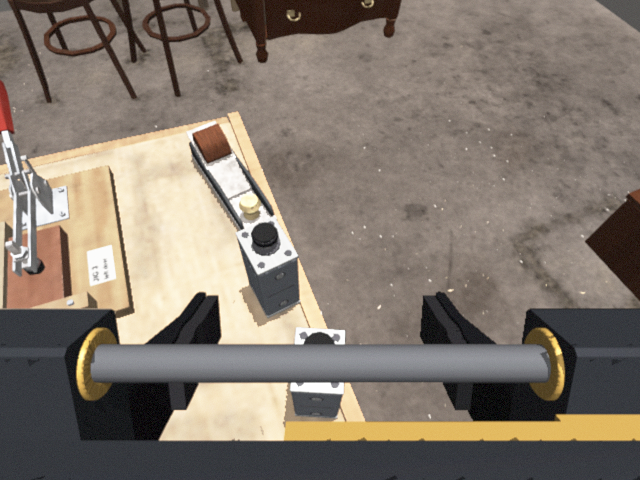

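```bash
python3 -c "
from h import *
o=telemetry.get_obs();A=Ro.from_quat(o['tool_rot']).as_matrix();p=o['position'];print(p,o['time'])
for n in ['top','side']:
    c=viewer.camera(n);P=cloud(c)[c['depth']>0]
    T=(P-p)@A
    m=(P[:,2]>.15)&(np.linalg.norm(T,axis=1)<.5);T=T[m];P=P[m];rad=np.hypot(T[:,0],T[:,1])
    for s in np.arange(0,.42,.03):
        k=(-T[:,2]>=s)&(-T[:,2]<s+.03)&(rad<.2)
        if k.sum(): print(n,round(s,2),k.sum(),'x',T[k,0].min().round(3),T[k,0].max().round(3),'y',T[k,1].min().round(3),T[k,1].max().round(3),'zmin',P[k,2].min().round(3))
"
```

```text
[ 0.49944588 -0.01942482  0.25838809] 10.75
top 0.0 111 x -0.01 0.013 y 0.041 0.056 zmin 0.253
top 0.03 104 x -0.029 0.038 y 0.041 0.085 zmin 0.275
top 0.06 1078 x -0.032 0.04 y -0.035 0.092 zmin 0.279
top 0.09 1238 x -0.037 0.038 y -0.052 0.094 zmin 0.294
top 0.12 517 x -0.036 0.04 y -0.052 0.016 zmin 0.322
top 0.15 949 x -0.037 0.039 y -0.051 0.036 zmin 0.329
top 0.18 725 x -0.005 0.038 y -0.037 0.035 zmin 0.375
top 0.21 273 x 0.007 0.035 y -0.023 0.045 zmin 0.407
top 0.24 268 x 0.018 0.093 y -0.012 0.061 zmin 0.445
top 0.27 1270 x 0.009 0.15 y -0.098 0.066 zmin 0.451
top 0.3 3067 x -0.047 0.16 y -0.091 0.063 zmin 0.43
top 0.33 2287 x -0.028 0.182 y -0.097 0.034 zmin 0.455
top 0.36 623 x 0.092 0.182 y -0.099 -0.043 zmin 0.563
top 0.39 94 x 0.144 0.177 y -0.109 -0.091 zmin 0.623
side 0.03 18 x -0.039 -0.005 y -0.084 0.08 zmin 0.263
side 0.06 389 x -0.039 0.026 y -0.092 0.091 zmin 0.267
side 0.09 1200 x -0.039 0.035 y -0.094 0.096 zmin 0.287
side 0.12 25 x -0.038 -0.011 y -0.05 -0.029 zmin 0.322
side 0.15 85 x -0.038 0.034 y -0.049 0.029 zmin 0.329
side 0.24 31 x -0.052 0.083 y -0.073 0.003 zmin 0.39
side 0.27 676 x -0.068 0.116 y -0.14 0.067 zmin 0.39
side 0.3 3715 x -0.066 0.114 y -0.148 0.066 zmin 0.407
side 0.33 3024 x -0.04 0.157 y -0.148 0.041 zmin 0.445
side 0.36 2628 x 0.045 0.174 y -0.154 -0.032 zmin 0.527
side 0.39 1335 x 0.112 0.164 y -0.149 -0.089 zmin 0.597
```

```bash
python3 -c "
from h import *
R=lean(66,45); z=R.as_matrix()[:,2]
g=np.array([.5155,.0203,.080])-.003*z; print(g)
plan(g+[0,0,.10],R)
c=dict(np.load('pics/t6.npz'));latches(c)
"
```

```text
[0.51463718 0.01836208 0.08212132]
t 10.85 shift mm [-31.1  -2.5  81.1] turn [-1.2 -3.7  3.6] F [ 0.09 -0.13  0.39] q [-0.718  0.454  1.887  0.835  1.282 -0.825] pos [ 0.5005 -0.0195  0.2591]
n 0 0 plate z None
n 0 0 plate z None
n 0 1654 plate z None
  rect [ 489.3 -100.5] [89.8 80.3] 21.2
  btn [ 0.4858 -0.1002  0.3533] zmax/med 0.4131 0.3529
```

Emit:
step_arm:
  targets:
    - {"dx": -0.008, "dy": -0.001, "dz": 0.02, "rx": -0.3, "ry": -1, "rz": 1}
    - {"dx": -0.016, "dy": -0.001, "dz": 0.04, "rx": -0.6, "ry": -2, "rz": 2}
    - {"dx": -0.024, "dy": -0.002, "dz": 0.06, "rx": -1, "ry": -3, "rz": 3}
    - {"dx": -0.031, "dy": -0.0025, "dz": 0.081, "rx": -1.2, "ry": -3.7, "rz": 3.6}
    - {"dx": -0.031, "dy": -0.0025, "dz": 0.081, "rx": -1.2, "ry": -3.7, "rz": 3.6}

```text
time: 11.48
position: [0.5146, 0.0196, 0.1819]
tool_rot: [0.774, 0.505, 0.32, -0.209]
ft_force: [0.1, -1.1, 0.0]
grip_width: 0.0869
```

```bash
python3 -c "
from h import *
R=lean(66,45); z=R.as_matrix()[:,2]
g=np.array([.5155,.0203,.080])-.003*z; print(g)
plan(g,R)
c=viewer.camera('wrist');save(c,'w7');P=cloud(c)
m=(P[...,2]>.093)&(P[...,2]<.1005)&(np.hypot(P[...,0]-.515,P[...,1]-.02)<.04);b=P[m];print(len(b),cv2.minAreaRect((b[:,:2]*1000).astype(np.float32)))
plan(g,R)
"
```

```text
[0.51463718 0.01836208 0.08212132]
t 11.47 shift mm [-71.4   0.6  69.7] turn [-0.2 -0.   0.2] F [ 0.13 -1.08  0.05] q [-0.607  0.568  1.956  0.927  1.05  -0.855] pos [0.5146 0.0196 0.1819]
2704 ((517.2356567382812, 21.475936889648438), (48.00740051269531, 40.011348724365234), 66.13117980957031)
t 11.53 shift mm [-71.4  -0.1  70.5] turn [-0.1 -0.   0.2] F [ 0.04  0.52 -0.36] q [-0.608  0.567  1.955  0.927  1.051 -0.855] pos [0.5149 0.019  0.1825]
```

View pics/w7.png

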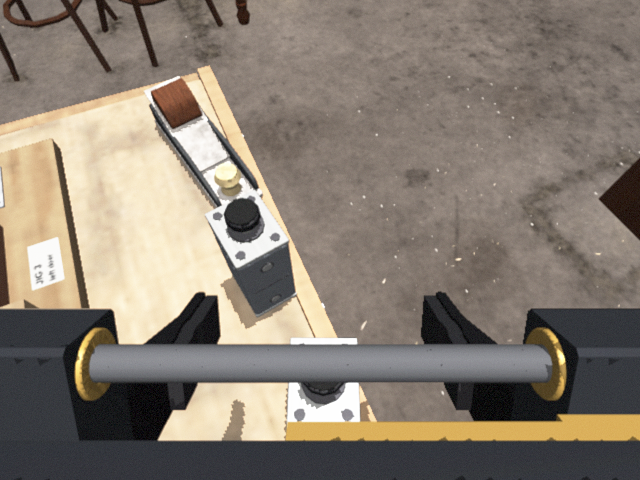

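Emit:
step_arm:
  targets:
    - {"dx": -0.015, "dy": 0, "dz": 0.015, "rx": 0, "ry": 0, "rz": 0}
    - {"dx": -0.03, "dy": 0, "dz": 0.03, "rx": 0, "ry": 0, "rz": 0}
    - {"dx": -0.042, "dy": 0, "dz": 0.042, "rx": 0, "ry": 0, "rz": 0}
    - {"dx": -0.05, "dy": 0, "dz": 0.05, "rx": 0, "ry": 0, "rz": 0}
    - {"dx": -0.05, "dy": 0, "dz": 0.05, "rx": 0, "ry": 0, "rz": 0}

```text
time: 12.15
position: [0.5153, 0.0186, 0.1117]
tool_rot: [0.774, 0.505, 0.321, -0.209]
ft_force: [-0.4, 0.6, -0.2]
grip_width: 0.087
```

```bash
python3 -c "
from h import *
R=lean(66,45); z=R.as_matrix()[:,2]
g=np.array([.516,.0206,.080])-.003*z
plan(g,R)
c=viewer.camera('side');i=c['img'][100:290,270:430]
cv2.imwrite('pics/s8.png',cv2.resize(i,None,fx=3.5,fy=3.1,interpolation=cv2.INTER_CUBIC))
c=viewer.camera('wrist');save(c,'w8')
"
```

```text
t 12.15 shift mm [-21.   -0.2  20.9] turn [-0.1 -0.   0.2] F [-0.43  0.55 -0.2 ] q [-0.609  0.718  1.983  1.022  0.95  -1.031] pos [0.5153 0.0186 0.1117]
```

View pics/s8.png

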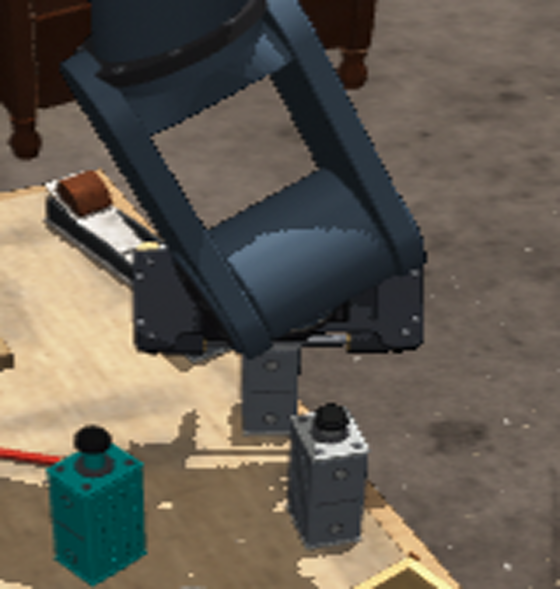

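View pics/w8.png

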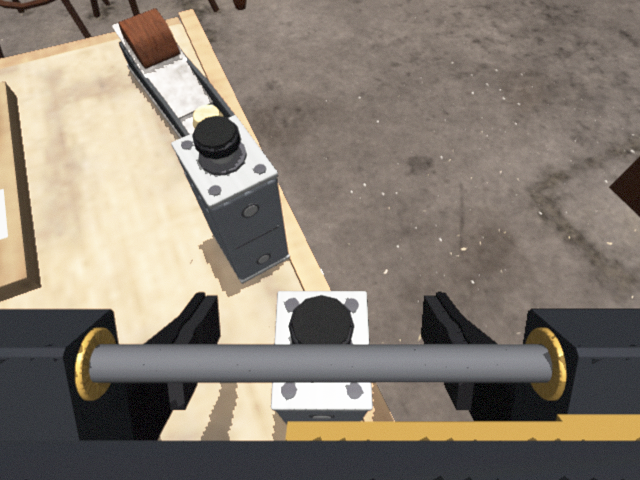

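Emit:
step_arm:
  targets:
    - {"dx": -0.007, "dy": 0, "dz": 0.007, "rx": 0, "ry": 0, "rz": 0}
    - {"dx": -0.014, "dy": 0, "dz": 0.014, "rx": 0, "ry": 0, "rz": 0}
    - {"dx": -0.019, "dy": 0, "dz": 0.019, "rx": 0, "ry": 0, "rz": 0}
    - {"dx": -0.021, "dy": 0, "dz": 0.021, "rx": 0, "ry": 0, "rz": 0}
    - {"dx": -0.021, "dy": 0, "dz": 0.021, "rx": 0, "ry": 0, "rz": 0}

```text
time: 12.88
position: [0.5153, 0.0188, 0.0823]
tool_rot: [0.774, 0.505, 0.321, -0.209]
ft_force: [-0.5, 0.4, -0.3]
grip_width: 0.0869
```

Emit:
step_arm:
  targets:
    - {"dx": 0, "dy": 0, "dz": 0, "rx": 0, "ry": 0, "rz": 0}
    - {"dx": 0, "dy": 0, "dz": 0, "rx": 0, "ry": 0, "rz": 0}
    - {"dx": 0, "dy": 0, "dz": 0, "rx": 0, "ry": 0, "rz": 0}
    - {"dx": 0, "dy": 0, "dz": 0, "rx": 0, "ry": 0, "rz": 0}
    - {"dx": 0, "dy": 0, "dz": 0, "rx": 0, "ry": 0, "rz": 0}
  gripper: 0
  force: 25

```text
time: 13.5
position: [0.5153, 0.0188, 0.0824]
tool_rot: [0.774, 0.505, 0.321, -0.209]
ft_force: [-0.2, 1.0, 0.4]
grip_width: 0.0451
```

```bash
python3 -c "
from h import *
R=lean(66,45); z=R.as_matrix()[:,2]
g=np.array([.516,.0206,.080])-.003*z
plan(g,R); print(telemetry.get_obs()['grip_width'])
"
```

```text
t 13.5 shift mm [-0.3 -0.1  0. ] turn [-0.1 -0.   0.2] F [-0.17  1.03  0.41] q [-0.608  0.783  1.987  1.067  0.916 -1.106] pos [0.5153 0.0188 0.0824]
0.04508147379362728
```

Emit:
step_arm:
  targets:
    - {"dx": 0, "dy": 0, "dz": 0, "rx": 0, "ry": 0, "rz": 0}
    - {"dx": 0, "dy": 0, "dz": 0, "rx": 0, "ry": 0, "rz": 0}
    - {"dx": 0, "dy": 0, "dz": 0, "rx": 0, "ry": 0, "rz": 0}
    - {"dx": 0.003, "dy": 0, "dz": -0.003, "rx": 0, "ry": 0, "rz": 0}
    - {"dx": 0.01, "dy": 0, "dz": -0.01, "rx": 0, "ry": 0, "rz": 0}

```text
time: 14.12
position: [0.515, 0.0188, 0.0964]
tool_rot: [0.774, 0.505, 0.321, -0.209]
ft_force: [-0.9, 0.2, -3.1]
grip_width: 0.0402
```

Emit:
step_arm:
  targets:
    - {"dx": 0.02, "dy": 0, "dz": -0.02, "rx": 0, "ry": 0, "rz": 0}
    - {"dx": 0.045, "dy": 0, "dz": -0.045, "rx": 0, "ry": 0, "rz": 0}
    - {"dx": 0.07, "dy": 0, "dz": -0.07, "rx": 0, "ry": 0, "rz": 0}
    - {"dx": 0.095, "dy": 0, "dz": -0.095, "rx": 0, "ry": 0, "rz": 0}
    - {"dx": 0.11, "dy": 0, "dz": -0.11, "rx": 0, "ry": 0, "rz": 0}

```text
time: 14.75
position: [0.5144, 0.019, 0.2539]
tool_rot: [0.774, 0.505, 0.32, -0.208]
ft_force: [-0.2, -0.2, -2.8]
grip_width: 0.0397
```

```bash
python3 -c "
from h import *
print(telemetry.get_obs()['grip_width'])
c=viewer.camera('side');save(c,'s9');c=viewer.camera('top');save(c,'t9');np.savez('pics/t9.npz',**c);latches(c)
plan([.43,-.30,.27],lean(66-35,45))
plan([.12,-.46,.27],lean(66-77,45))
"
```

```text
0.03974587044845723
n 334 93 plate z 0.0967
  rect [507.8 134.5] [40.7 50.3] 7.9
  btn [0.507  0.1341 0.116 ] zmax/med 0.1204 0.1164
n 0 1235 plate z None
  rect [511.1  11. ] [80.1 78.2] 37.8
  btn [0.5091 0.0096 0.2961] zmax/med 0.339 0.2993
n 0 1405 plate z None
  rect [ 478.9 -101.2] [87.9 64.2] 68.6
  btn [ 0.4729 -0.1034  0.4459] zmax/med 0.5153 0.4278
t 14.85 shift mm [-219.7   50.5 -241.4] turn [-24.7  -0.   25.1] F [ 0.21 -0.73 -2.83] q [-0.608  0.428  1.901  0.853  1.17  -0.691] pos [0.5151 0.0188 0.2542]
t 14.85 shift mm [-411.  -168.8 -433.7] turn [-54.4  -0.1  54.8] F [ 0.21 -0.73 -2.83] q [-0.608  0.428  1.901  0.853  1.17  -0.691] pos [0.5151 0.0188 0.2542]
```

View pics/s9.png

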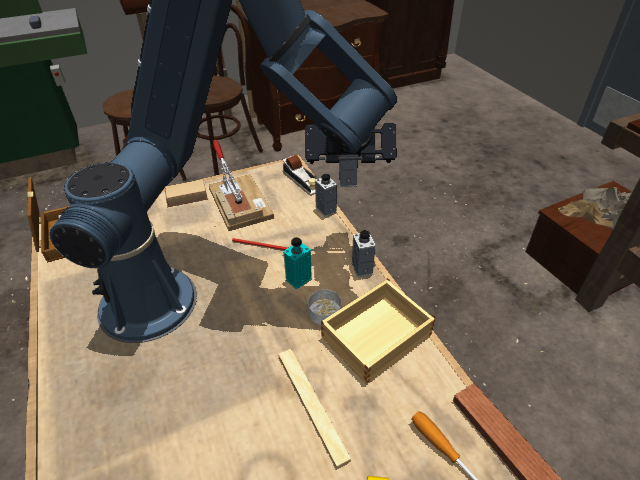

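View pics/t9.png

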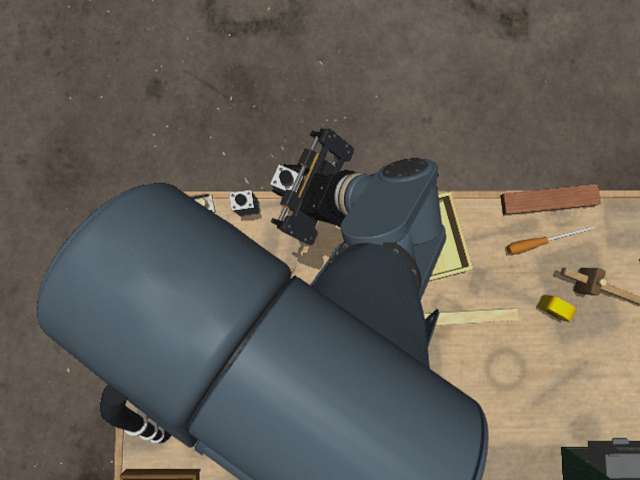

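Emit:
step_arm:
  targets:
    - {"dx": -0.03, "dy": 0.007, "dz": -0.032, "rx": -3.3, "ry": 0, "rz": 3.4}
    - {"dx": -0.07, "dy": 0.016, "dz": -0.076, "rx": -7.8, "ry": 0, "rz": 8}
    - {"dx": -0.11, "dy": 0.025, "dz": -0.12, "rx": -12.4, "ry": 0, "rz": 12.6}
    - {"dx": -0.15, "dy": 0.034, "dz": -0.164, "rx": -17, "ry": 0, "rz": 17.2}
    - {"dx": -0.19, "dy": 0.044, "dz": -0.208, "rx": -21, "ry": 0, "rz": 21.4}

```text
time: 15.48
position: [0.4405, -0.2576, 0.2664]
tool_rot: [0.879, 0.285, 0.363, -0.12]
ft_force: [1.0, -0.5, -3.8]
grip_width: 0.0396
```

```bash
python3 -c "
from h import *
print(telemetry.get_obs()['grip_width'])
plan([.32,-.42,.25],lean(66-50,45))
plan([.12,-.46,.25],lean(66-77,45))
"
```

```text
0.03964011755561291
t 15.47 shift mm [-148.    60.4 -125. ] turn [-14.3   0.   14.1] F [ 0.98 -0.48 -3.78] q [-1.177  0.412  1.878  0.819  1.223 -0.676] pos [ 0.4405 -0.2576  0.2664]
t 15.47 shift mm [-279.2  -25.  -255.8] turn [-33.4   0.1  33.2] F [ 0.98 -0.48 -3.78] q [-1.177  0.412  1.878  0.819  1.223 -0.676] pos [ 0.4405 -0.2576  0.2664]
```

Emit:
step_arm:
  targets:
    - {"dx": -0.045, "dy": 0.018, "dz": -0.038, "rx": -4.3, "ry": 0, "rz": 4.2}
    - {"dx": -0.089, "dy": 0.036, "dz": -0.075, "rx": -8.6, "ry": 0, "rz": 8.5}
    - {"dx": -0.133, "dy": 0.054, "dz": -0.112, "rx": -12.9, "ry": 0, "rz": 12.7}
    - {"dx": -0.17, "dy": 0.045, "dz": -0.147, "rx": -17.5, "ry": 0, "rz": 17.5}
    - {"dx": -0.205, "dy": 0.02, "dz": -0.18, "rx": -22, "ry": 0, "rz": 22}

```text
time: 16.1
position: [0.2302, -0.4351, 0.2474]
tool_rot: [0.924, 0.038, 0.381, -0.017]
ft_force: [-0.5, -0.4, -2.0]
grip_width: 0.04
```

```bash
python3 -c "
from h import *
print(telemetry.get_obs()['grip_width'])
plan([.12,-.47,.2],lean(66-77,45))
c=viewer.camera('side');save(c,'s10')
"
```

```text
0.03996242258138694
t 16.1 shift mm [-113.3   25.8  -45.9] turn [-11.2   0.2  11. ] F [-0.54 -0.36 -1.97] q [-1.754  0.429  1.931  0.821  1.191 -0.746] pos [ 0.2302 -0.4351  0.2474]
```

View pics/s10.png

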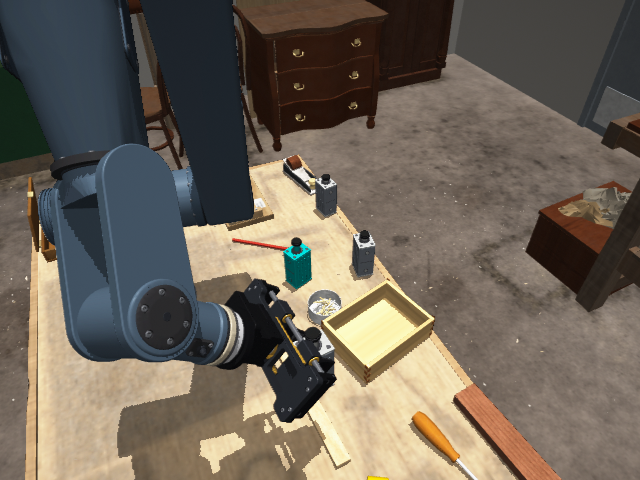

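```bash
python3 -c "
from h import *
plan([.14,-.48,.22],lean(66-77,0))
"
```

```text
t 16.15 shift mm [-80.9  38.1 -43. ] turn [ -6.2 -44.2  14.4] F [-4.38  1.42 -5.05] q [-1.765  0.428  1.934  0.816  1.187 -0.747] pos [ 0.2247 -0.4355  0.2462]
```

Emit:
step_arm:
  targets:
    - {"dx": -0.016, "dy": 0.008, "dz": -0.009, "rx": -1.2, "ry": -8.8, "rz": 2.9}
    - {"dx": -0.032, "dy": 0.015, "dz": -0.017, "rx": -2.4, "ry": -17.7, "rz": 5.8}
    - {"dx": -0.048, "dy": 0.023, "dz": -0.026, "rx": -3.7, "ry": -26.5, "rz": 8.6}
    - {"dx": -0.065, "dy": 0.03, "dz": -0.034, "rx": -5, "ry": -35.4, "rz": 11.5}
    - {"dx": -0.081, "dy": 0.038, "dz": -0.043, "rx": -6.2, "ry": -44.2, "rz": 14.4}

```text
time: 16.77
position: [0.1395, -0.4783, 0.2191]
tool_rot: [0.995, -0.097, -0.002, -0.001]
ft_force: [-0.2, 0.5, -3.8]
grip_width: 0.0398
```

```bash
python3 -c "
from h import *
print(telemetry.get_obs()['grip_width'])
plan([.14,-.48,.16],lean(66-77,-45))
"
```

```text
0.039815008471164856
t 16.77 shift mm [ 1.1  1.7 59. ] turn [ -0.1 -44.7  -0. ] F [-0.2   0.52 -3.84] q [-1.509  0.391  1.768 -0.005  0.985  0.258] pos [ 0.1395 -0.4783  0.2191]
```

Emit:
step_arm:
  targets:
    - {"dx": 0, "dy": 0, "dz": 0.01, "rx": 0, "ry": -9, "rz": 0}
    - {"dx": 0, "dy": 0, "dz": 0.025, "rx": 0, "ry": -18, "rz": 0}
    - {"dx": 0, "dy": 0.001, "dz": 0.04, "rx": 0, "ry": -27, "rz": 0}
    - {"dx": 0.001, "dy": 0.001, "dz": 0.055, "rx": 0, "ry": -36, "rz": 0}
    - {"dx": 0.001, "dy": 0.002, "dz": 0.07, "rx": 0, "ry": -44.7, "rz": 0}

```text
time: 17.4
position: [0.1407, -0.4794, 0.1476]
tool_rot: [0.919, -0.088, -0.382, -0.039]
ft_force: [-0.5, -0.6, -2.9]
grip_width: 0.0395
```

```bash
python3 -c "
from h import *
print(telemetry.get_obs()['grip_width'])
plan([.14,-.48,.06],lean(66-77,-45))
c=viewer.camera('side');save(c,'s11')
c=viewer.camera('wrist');save(c,'w11')
c=viewer.camera('top');save(c,'t11')
"
```

```text
0.03954277244133754
t 17.4 shift mm [61.7  1.  62.1] turn [-0.2  0.2  0.1] F [-0.54 -0.63 -2.88] q [-1.171  0.758  1.57  -0.641  1.375  0.906] pos [ 0.1407 -0.4794  0.1476]
```

View pics/s11.png

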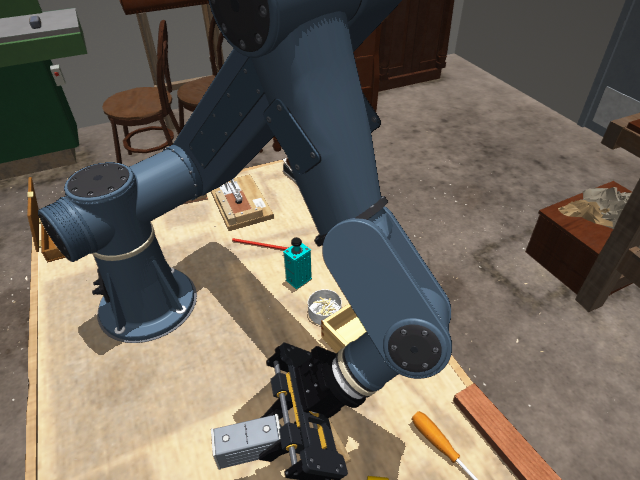

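View pics/w11.png

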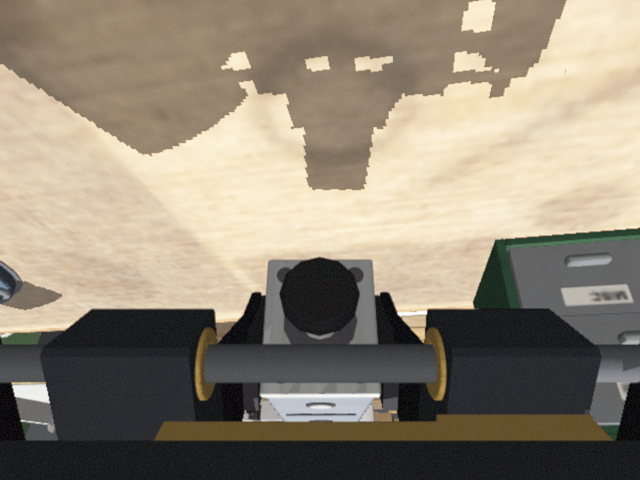

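View pics/t11.png

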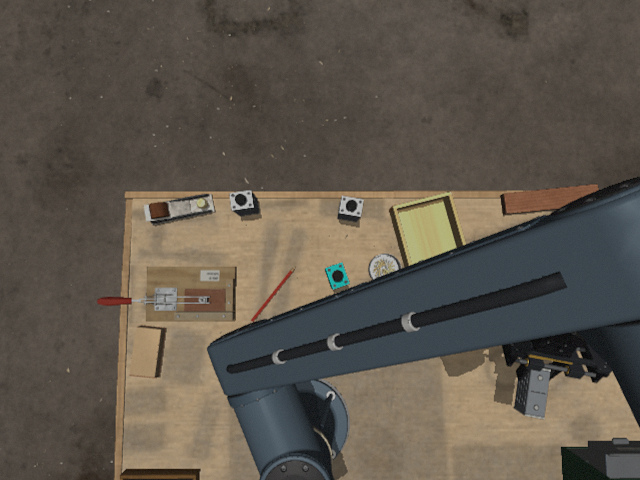

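Emit:
step_arm:
  targets:
    - {"dx": 0.018, "dy": 0.001, "dz": 0.018, "rx": 0, "ry": 0, "rz": 0}
    - {"dx": 0.036, "dy": 0.001, "dz": 0.036, "rx": 0, "ry": 0, "rz": 0}
    - {"dx": 0.054, "dy": 0.001, "dz": 0.054, "rx": 0, "ry": 0, "rz": 0}
    - {"dx": 0.07, "dy": 0.001, "dz": 0.07, "rx": 0, "ry": 0, "rz": 0}
    - {"dx": 0.076, "dy": 0.001, "dz": 0.076, "rx": 0, "ry": 0, "rz": 0}

```text
time: 18.18
position: [0.1402, -0.4783, 0.038]
tool_rot: [0.92, -0.087, -0.38, -0.041]
ft_force: [-0.3, -0.5, -3.6]
grip_width: 0.0403
```

```bash
python3 -c "
from h import *
plan([.14,-.48,.027],lean(66-77,-45))
c=viewer.camera('side');i=c['img'][300:480,180:400]
cv2.imwrite('pics/s12.png',cv2.resize(i,None,fx=3.3,fy=3.3,interpolation=cv2.INTER_CUBIC))
"
```

```text
t 18.18 shift mm [7.9 1.8 7.7] turn [-0.4 -0.   0.3] F [-0.26 -0.54 -3.59] q [-1.173  0.932  1.582 -0.669  1.225  1.017] pos [ 0.1402 -0.4783  0.038 ]
```

View pics/s12.png

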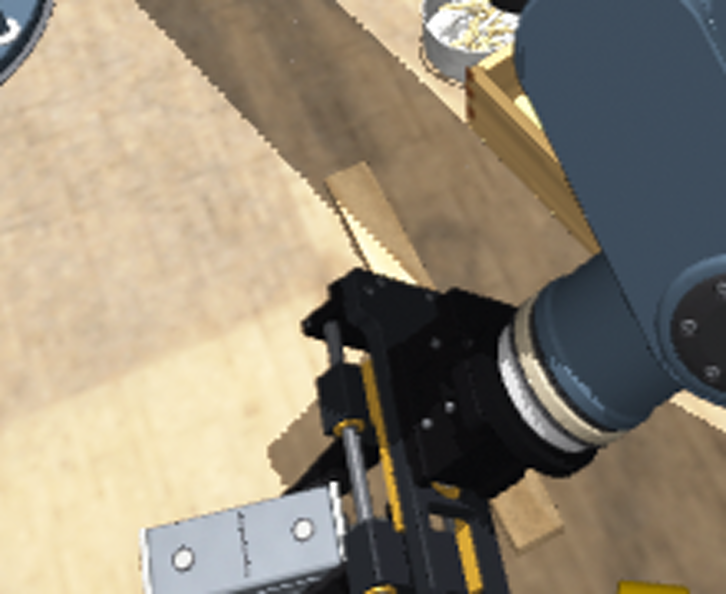

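Emit:
step_arm:
  targets:
    - {"dx": 0.003, "dy": 0, "dz": 0.003, "rx": 0, "ry": 0, "rz": 0}
    - {"dx": 0.005, "dy": 0, "dz": 0.005, "rx": 0, "ry": 0, "rz": 0}
    - {"dx": 0.006, "dy": 0, "dz": 0.006, "rx": 0, "ry": 0, "rz": 0}
    - {"dx": 0.007, "dy": 0, "dz": 0.007, "rx": 0, "ry": 0, "rz": 0}
    - {"dx": 0.0075, "dy": 0, "dz": 0.0075, "rx": 0, "ry": 0, "rz": 0}

```text
time: 18.85
position: [0.1404, -0.4781, 0.0269]
tool_rot: [0.92, -0.087, -0.38, -0.041]
ft_force: [0.4, -0.8, -2.0]
grip_width: 0.04
```

```bash
python3 -c "
from h import *
plan([.14,-.48,.027],lean(66-77,-45))
"
```

```text
t 18.85 shift mm [-0.1  1.9 -0.1] turn [-0.4 -0.   0.4] F [ 0.44 -0.77 -2.04] q [-1.172  0.951  1.58  -0.672  1.212  1.028] pos [ 0.1404 -0.4781  0.0269]
```

Emit:
step_arm:
  targets:
    - {"dx": 0.0005, "dy": 0, "dz": 0.0005, "rx": 0, "ry": 0, "rz": 0}
    - {"dx": 0.001, "dy": 0, "dz": 0.001, "rx": 0, "ry": 0, "rz": 0}
    - {"dx": 0.001, "dy": 0, "dz": 0.001, "rx": 0, "ry": 0, "rz": 0}
    - {"dx": 0.001, "dy": 0, "dz": 0.001, "rx": 0, "ry": 0, "rz": 0}
    - {"dx": 0.001, "dy": 0, "dz": 0.001, "rx": 0, "ry": 0, "rz": 0}

```text
time: 19.48
position: [0.1405, -0.4782, 0.0264]
tool_rot: [0.92, -0.087, -0.381, -0.041]
ft_force: [4.6, 1.3, 5.4]
grip_width: 0.0399
```

```bash
python3 -c "
from h import *
plan([.14,-.48,.027],lean(66-77,-45))
"
```

```text
t 19.48 shift mm [-0.5  1.9 -0.3] turn [-0.4  0.   0.3] F [4.62 1.35 5.37] q [-1.172  0.952  1.58  -0.673  1.213  1.029] pos [ 0.1405 -0.4782  0.0264]
```

Emit:
step_arm:
  targets:
    - {"dx": 0, "dy": 0, "dz": 0, "rx": 0, "ry": 0, "rz": 0}
    - {"dx": 0, "dy": 0, "dz": 0, "rx": 0, "ry": 0, "rz": 0}
    - {"dx": 0, "dy": 0, "dz": 0, "rx": 0, "ry": 0, "rz": 0}
    - {"dx": 0, "dy": 0, "dz": 0, "rx": 0, "ry": 0, "rz": 0}
    - {"dx": 0, "dy": 0, "dz": 0, "rx": 0, "ry": 0, "rz": 0}
  gripper: 1

```text
time: 20.1
position: [0.1404, -0.4782, 0.0263]
tool_rot: [0.92, -0.087, -0.381, -0.041]
ft_force: [0.4, -0.7, -0.5]
grip_width: 0.0811
```

Emit:
step_arm:
  targets:
    - {"dx": 0, "dy": 0, "dz": -0.01, "rx": 0, "ry": 0, "rz": 0}
    - {"dx": 0, "dy": 0, "dz": -0.03, "rx": 0, "ry": 0, "rz": 0}
    - {"dx": 0, "dy": 0, "dz": -0.06, "rx": 0, "ry": 0, "rz": 0}
    - {"dx": 0, "dy": 0, "dz": -0.1, "rx": 0, "ry": 0, "rz": 0}
    - {"dx": 0, "dy": 0, "dz": -0.14, "rx": 0, "ry": 0, "rz": 0}

```text
time: 20.72
position: [0.2387, -0.498, 0.1265]
tool_rot: [0.92, -0.087, -0.381, -0.041]
ft_force: [-0.6, -0.6, -0.7]
grip_width: 0.0865
```

```bash
python3 -c "
from h import *
plan([.14,-.48,.16],lean(66-77,0))
c=viewer.camera('side');save(c,'s13');c=viewer.camera('top');save(c,'t13');np.savez('pics/t13.npz',**c)
c=viewer.camera('wrist');save(c,'w13');np.savez('pics/w13.npz',**c)
"
```

```text
t 20.73 shift mm [-94.6   0.8  47.3] turn [-0.5 45.   0.2] F [-0.56 -0.61 -0.65] q [-1.05   0.858  1.371 -0.56   1.508  0.921] pos [ 0.2387 -0.498   0.1265]
```

View pics/s13.png

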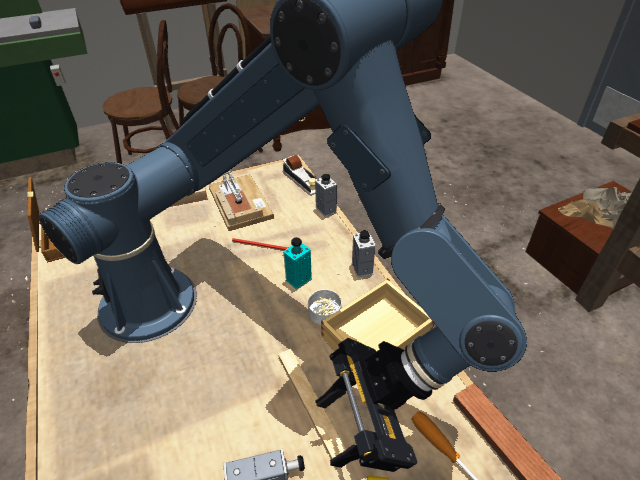

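View pics/t13.png

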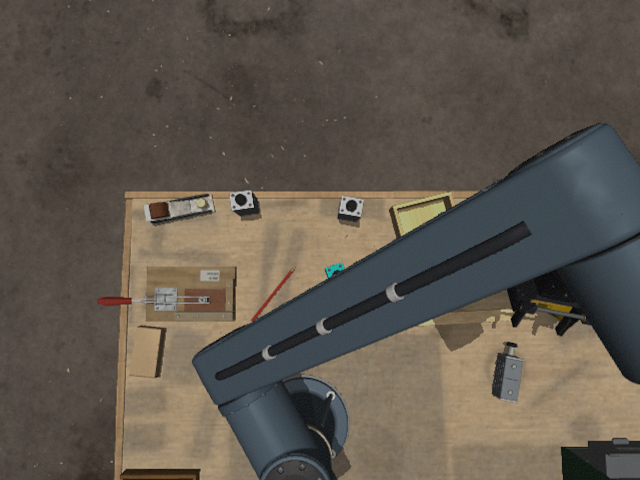

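View pics/w13.png

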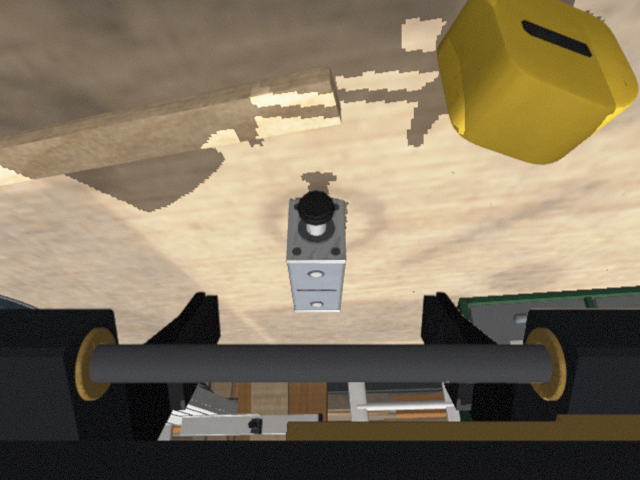

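```bash
cat >> h.py <<'E'
def lying(c,x,y,r=.1,zl=.042,zh=.056):
    P=cloud(c);m=(c["depth"]>0)&(np.hypot(P[...,0]-x,P[...,1]-y)<r)&(P[...,2]>zl)&(P[...,2]<zh);b=P[m]
    print(len(b),b[:,2].mean().round(4),cv2.minAreaRect((b[:,:2]*1000).astype(np.float32)))
E
python3 -c "
from h import *
c=dict(np.load('pics/t13.npz'));lying(c,.1,-.47,.07)
c=dict(np.load('pics/w13.npz'));lying(c,.1,-.47,.07)
o=[.14,-.479]; a=np.radians(-11);print('pred centre',np.array(o)-np.array([np.cos(a),np.sin(a)])*.032)
"
```

```text
830 0.0487 ((107.06163024902344, -469.5763854980469), (41.29783630371094, 98.09989166259766), 78.713623046875)
3279 0.049 ((109.56214904785156, -471.077880859375), (40.14598083496094, 99.15234375), 79.10138702392578)
pred centre [ 0.10858793 -0.47289411]
```

```bash
python3 -c "
from h import *
plan([.1085,-.471,.15],lean(-11,0))
"
```

```text
t 20.88 shift mm [-111.3   -2.9   77.8] turn [-0.2 44.8  0.2] F [-0.04 -0.13 -0.33] q [-1.049  0.857  1.371 -0.562  1.505  0.922] pos [ 0.2394 -0.4991  0.1267]
```

Emit:
step_arm:
  targets:
    - {"dx": -0.03, "dy": 0, "dz": 0, "rx": 0, "ry": 9, "rz": 0}
    - {"dx": -0.055, "dy": -0.001, "dz": 0.02, "rx": 0, "ry": 18, "rz": 0}
    - {"dx": -0.075, "dy": -0.002, "dz": 0.04, "rx": 0, "ry": 27, "rz": 0}
    - {"dx": -0.095, "dy": -0.003, "dz": 0.06, "rx": 0, "ry": 36, "rz": 0}
    - {"dx": -0.111, "dy": -0.003, "dz": 0.078, "rx": 0, "ry": 44.8, "rz": 0.2}

```text
time: 21.5
position: [0.1072, -0.4691, 0.1494]
tool_rot: [0.995, -0.097, 0.002, -0.002]
ft_force: [0.7, 0.4, 0.8]
grip_width: 0.0869
```

```bash
python3 -c "
from h import *
plan([.1085,-.471,.026],lean(-11,0))
c=viewer.camera('wrist');lying(c,.1,-.47,.07);save(c,'w14')
plan([.1085,-.471,.026],lean(-11,0))
"
```

```text
t 21.5 shift mm [  1.3   2.2 123.3] turn [-0.3 -0.2 -0.2] F [0.7  0.42 0.76] q [-1.581  0.485  1.875  0.005  0.785  0.181] pos [ 0.1072 -0.4691  0.1494]
9802 0.0499 ((108.81629943847656, -471.14532470703125), (41.02527618408203, 98.08570861816406), 79.16326141357422)
t 21.55 shift mm [  6.5   2.6 123. ] turn [-0.4 -0.2 -0.4] F [-2.24  2.49 -0.17] q [-1.592  0.484  1.879  0.006  0.784  0.173] pos [ 0.1021 -0.4679  0.149 ]
```

View pics/w14.png

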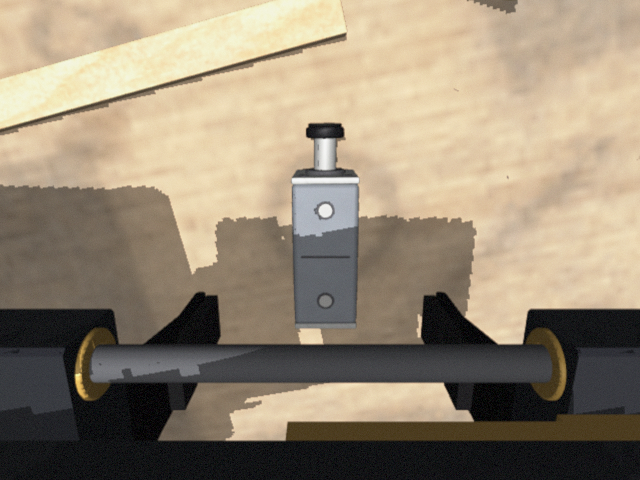

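Aligned. Descend in two calls.

Emit:
step_arm:
  targets:
    - {"dx": 0.005, "dy": 0.003, "dz": 0.02, "rx": 0, "ry": 0, "rz": 0}
    - {"dx": 0.006, "dy": 0.003, "dz": 0.045, "rx": 0, "ry": 0, "rz": 0}
    - {"dx": 0.006, "dy": 0.003, "dz": 0.065, "rx": 0, "ry": 0, "rz": 0}
    - {"dx": 0.006, "dy": 0.003, "dz": 0.08, "rx": 0, "ry": 0, "rz": 0}
    - {"dx": 0.006, "dy": 0.003, "dz": 0.08, "rx": 0, "ry": 0, "rz": 0}

```text
time: 22.18
position: [0.1076, -0.47, 0.0677]
tool_rot: [0.995, -0.1, 0.002, -0.005]
ft_force: [-0.1, -0.4, 0.6]
grip_width: 0.087
```

```bash
python3 -c "
from h import *
plan([.1085,-.471,.026],lean(-11,0))
"
```

```text
t 22.18 shift mm [ 1.   1.2 41.7] turn [-0.6 -0.1 -0.4] F [-0.12 -0.4   0.59] q [-1.581  0.644  1.919  0.007  0.589  0.183] pos [ 0.1076 -0.47    0.0677]
```

Emit:
step_arm:
  targets:
    - {"dx": 0.001, "dy": 0.001, "dz": 0.015, "rx": -0.5, "ry": 0, "rz": 0}
    - {"dx": 0.001, "dy": 0.001, "dz": 0.028, "rx": -0.5, "ry": 0, "rz": 0}
    - {"dx": 0.001, "dy": 0.001, "dz": 0.037, "rx": -0.5, "ry": 0, "rz": 0}
    - {"dx": 0.001, "dy": 0.001, "dz": 0.041, "rx": -0.5, "ry": 0, "rz": 0}
    - {"dx": 0.001, "dy": 0.001, "dz": 0.041, "rx": -0.5, "ry": 0, "rz": 0}

```text
time: 22.8
position: [0.1085, -0.4707, 0.0266]
tool_rot: [0.995, -0.1, 0.001, -0.001]
ft_force: [1.1, -0.5, 0.7]
grip_width: 0.0868
```

Emit:
step_arm:
  targets:
    - {"dx": 0, "dy": 0, "dz": 0, "rx": 0, "ry": 0, "rz": 0}
    - {"dx": 0, "dy": 0, "dz": 0, "rx": 0, "ry": 0, "rz": 0}
    - {"dx": 0, "dy": 0, "dz": 0, "rx": 0, "ry": 0, "rz": 0}
    - {"dx": 0, "dy": 0, "dz": 0, "rx": 0, "ry": 0, "rz": 0}
    - {"dx": 0, "dy": 0, "dz": 0, "rx": 0, "ry": 0, "rz": 0}
  gripper: 0
  force: 25

```text
time: 23.42
position: [0.1085, -0.4708, 0.0266]
tool_rot: [0.995, -0.1, 0.001, -0.001]
ft_force: [-0.3, 1.2, -0.9]
grip_width: 0.0449
```

Emit:
step_arm:
  targets:
    - {"dx": 0, "dy": 0, "dz": 0, "rx": 0, "ry": 0, "rz": 0}
    - {"dx": 0, "dy": 0, "dz": 0, "rx": 0, "ry": 0, "rz": 0}
    - {"dx": 0, "dy": 0, "dz": 0, "rx": 0, "ry": 0, "rz": 0}
    - {"dx": 0, "dy": 0, "dz": -0.003, "rx": 0, "ry": 0, "rz": 0}
    - {"dx": 0, "dy": 0, "dz": -0.015, "rx": 0, "ry": 0, "rz": 0}

```text
time: 24.05
position: [0.1085, -0.4697, 0.0414]
tool_rot: [0.995, -0.1, 0.001, -0.002]
ft_force: [-0.1, -0.4, -2.6]
grip_width: 0.0399
```

Emit:
step_arm:
  targets:
    - {"dx": 0, "dy": 0, "dz": -0.03, "rx": 0, "ry": 0, "rz": 0}
    - {"dx": 0, "dy": 0, "dz": -0.06, "rx": 0, "ry": 0, "rz": 0}
    - {"dx": 0, "dy": 0, "dz": -0.09, "rx": 0, "ry": 0, "rz": 0}
    - {"dx": 0, "dy": 0, "dz": -0.12, "rx": 0, "ry": 0, "rz": 0}
    - {"dx": 0, "dy": 0, "dz": -0.14, "rx": 0, "ry": 0, "rz": 0}

```text
time: 24.68
position: [0.1082, -0.47, 0.1833]
tool_rot: [0.995, -0.1, 0.001, -0.002]
ft_force: [-0.1, 0.1, -2.9]
grip_width: 0.0397
```

```bash
python3 -c "
from h import *
print(telemetry.get_obs()['grip_width'])
c=dict(np.load('pics/top5.npz')) 
c=dict(np.load('pics/top0.npz'));P=cloud(c)
# tray inner floor
m=(P[...,2]>.003)&(P[...,2]<.013)&(abs(P[...,1]+.3)<.1)&(abs(P[...,0]-.4276)<.11)
r=np.radians(14.2);d=P-[.4276,-.299,0];a=d[...,0]*np.cos(r)+d[...,1]*np.sin(r);b=-d[...,0]*np.sin(r)+d[...,1]*np.cos(r)
k=m&(abs(a)<.083)&(abs(b)<.06);print(a[k].min(),a[k].max(),b[k].min(),b[k].max(),P[k][:,2].mean())
for az in (14.2,):
    t=np.array([.4276,-.299])-.016*np.array([np.cos(r),np.sin(r)]);print(t)
    plan([t[0],t[1],.2],lean(az,0))
"
```

```text
0.03969105179298631
-0.08299901793602243 0.08298841171051365 -0.05996767759522396 0.05274866239251143 0.007283643562557775
[ 0.41208887 -0.30292492]
t 24.68 shift mm [ 264.8 -224.1  -15.3] turn [ -0.2  -0.2 -25.6] F [-0.13  0.08 -2.93] q [-1.578  0.428  1.842  0.003  0.875  0.19 ] pos [ 0.1082 -0.47    0.1833]
```

Emit:
step_arm:
  targets:
    - {"dx": 0.025, "dy": -0.021, "dz": -0.005, "rx": 0, "ry": 0, "rz": -2}
    - {"dx": 0.065, "dy": -0.055, "dz": -0.012, "rx": 0, "ry": 0, "rz": -6}
    - {"dx": 0.105, "dy": -0.089, "dz": -0.015, "rx": 0, "ry": 0, "rz": -10}
    - {"dx": 0.145, "dy": -0.123, "dz": -0.015, "rx": 0, "ry": 0, "rz": -14}
    - {"dx": 0.185, "dy": -0.157, "dz": -0.015, "rx": 0, "ry": 0, "rz": -18}

```text
time: 25.3
position: [0.3216, -0.3512, 0.1999]
tool_rot: [0.998, 0.058, 0.001, -0.002]
ft_force: [-0.1, -0.9, -3.7]
grip_width: 0.0398
```

```bash
python3 -c "
from h import *
plan([.412,-.303,.13],lean(14.2,0))"
```

```text
t 25.3 shift mm [ 95.2 -37.1  70.3] turn [-0.2 -0.2 -7.5] F [-0.05 -0.94 -3.74] q [-1.067  0.393  1.841  0.005  0.909  0.384] pos [ 0.3216 -0.3512  0.1999]
```

Emit:
step_arm:
  targets:
    - {"dx": 0.035, "dy": -0.014, "dz": 0, "rx": 0, "ry": 0, "rz": -2.5}
    - {"dx": 0.07, "dy": -0.028, "dz": 0, "rx": 0, "ry": 0, "rz": -5}
    - {"dx": 0.095, "dy": -0.037, "dz": 0.015, "rx": -0.2, "ry": -0.2, "rz": -7.5}
    - {"dx": 0.095, "dy": -0.037, "dz": 0.04, "rx": -0.2, "ry": -0.2, "rz": -7.5}
    - {"dx": 0.095, "dy": -0.037, "dz": 0.065, "rx": -0.2, "ry": -0.2, "rz": -7.5}

```text
time: 25.92
position: [0.4118, -0.3022, 0.1353]
tool_rot: [0.992, 0.124, -0.0, 0.0]
ft_force: [0.8, 1.0, -3.2]
grip_width: 0.0397
```

```bash
python3 -c "
from h import *
plan([.412,-.303,.035],lean(14.2,0))
c=viewer.camera('wrist');save(c,'w15')
c=viewer.camera('top');i=c['img'][150:330,330:530];cv2.imwrite('pics/t15.png',cv2.resize(i,None,fx=3.3,fy=3.3))
c=viewer.camera('side');i=c['img'][220:420,250:500];cv2.imwrite('pics/s15.png',cv2.resize(i,None,fx=3,fy=3))
plan([.412,-.303,.035],lean(14.2,0))
"
```

```text
t 25.93 shift mm [  0.    0.8 100.3] turn [0.  0.  0.1] F [ 0.81  1.   -3.22] q [-8.520e-01  5.390e-01  1.815e+00 -1.000e-03  7.870e-01  4.710e-01] pos [ 0.4118 -0.3022  0.1353]
t 26.07 shift mm [ 1.1  1.7 99.8] turn [-0.2  0.1 -0. ] F [-0.49  0.11 -2.65] q [-8.530e-01  5.390e-01  1.816e+00 -1.000e-03  7.900e-01  4.710e-01] pos [ 0.4108 -0.3019  0.1348]
```

View pics/w15.png

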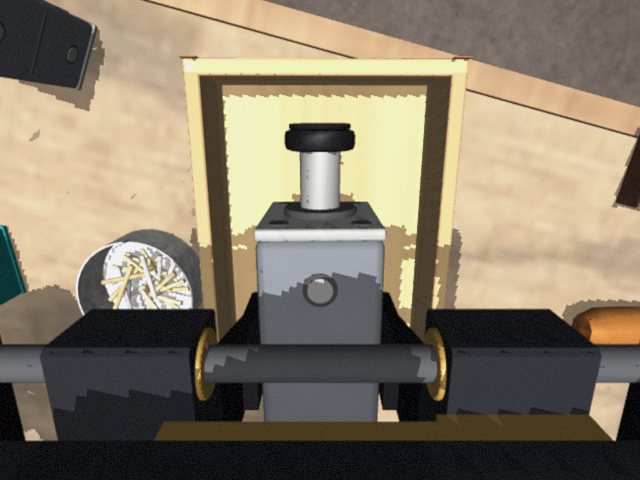

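View pics/s15.png

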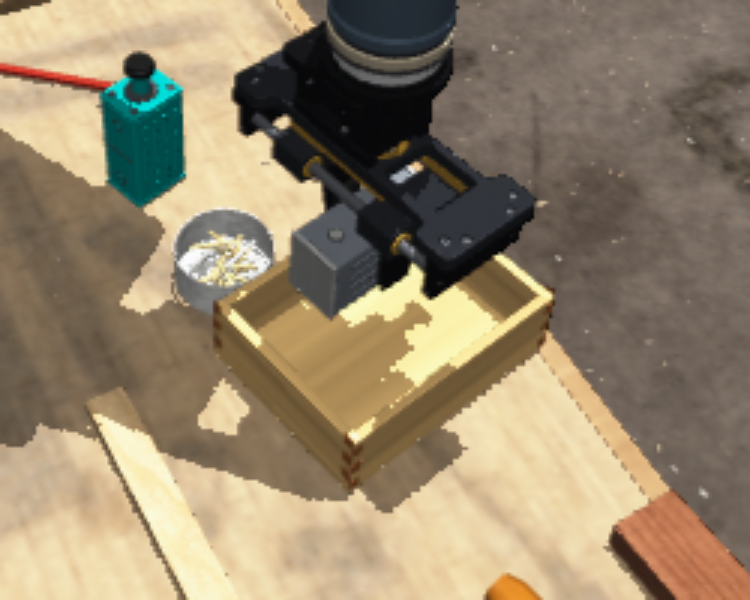

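Emit:
step_arm:
  targets:
    - {"dx": 0.001, "dy": 0.001, "dz": 0.02, "rx": 0, "ry": 0, "rz": 0}
    - {"dx": 0.001, "dy": 0.001, "dz": 0.045, "rx": 0, "ry": 0, "rz": 0}
    - {"dx": 0.001, "dy": 0.001, "dz": 0.07, "rx": 0, "ry": 0, "rz": 0}
    - {"dx": 0.001, "dy": 0.001, "dz": 0.088, "rx": 0, "ry": 0, "rz": 0}
    - {"dx": 0.001, "dy": 0.001, "dz": 0.094, "rx": 0, "ry": 0, "rz": 0}

```text
time: 26.7
position: [0.4119, -0.3028, 0.0411]
tool_rot: [0.992, 0.123, -0.001, -0.001]
ft_force: [0.2, 0.3, -2.8]
grip_width: 0.04
```

```bash
python3 -c "
from h import *
plan([.412,-.303,.0346],lean(14.2,0))"
```

```text
t 26.7 shift mm [0.1 0.3 6.5] turn [-0.2  0.1 -0. ] F [ 0.25  0.31 -2.78] q [-8.530e-01  7.130e-01  1.858e+00 -1.000e-03  5.730e-01  4.720e-01] pos [ 0.4119 -0.3028  0.0411]
```

Emit:
step_arm:
  targets:
    - {"dx": 0, "dy": 0, "dz": 0.002, "rx": 0, "ry": 0, "rz": 0}
    - {"dx": 0, "dy": 0, "dz": 0.004, "rx": 0, "ry": 0, "rz": 0}
    - {"dx": 0, "dy": 0, "dz": 0.0055, "rx": 0, "ry": 0, "rz": 0}
    - {"dx": 0, "dy": 0, "dz": 0.0065, "rx": 0, "ry": 0, "rz": 0}
    - {"dx": 0, "dy": 0, "dz": 0.007, "rx": 0, "ry": 0, "rz": 0}

```text
time: 27.32
position: [0.4119, -0.3029, 0.0347]
tool_rot: [0.992, 0.123, -0.001, -0.001]
ft_force: [-1.4, 0.3, 7.2]
grip_width: 0.0395
```

```bash
python3 -c "
from h import *
plan([.412,-.303,.0346],lean(14.2,0))"
```

```text
t 27.32 shift mm [0.1 0.1 0.1] turn [-0.1  0.1 -0. ] F [-1.4   0.26  7.19] q [-8.53e-01  7.26e-01  1.86e+00 -1.00e-03  5.59e-01  4.72e-01] pos [ 0.4119 -0.3029  0.0347]
```

Seated; release and go up.

Emit:
step_arm:
  targets:
    - {"dx": 0, "dy": 0, "dz": 0, "rx": 0, "ry": 0, "rz": 0}
    - {"dx": 0, "dy": 0, "dz": 0, "rx": 0, "ry": 0, "rz": 0}
    - {"dx": 0, "dy": 0, "dz": 0, "rx": 0, "ry": 0, "rz": 0}
    - {"dx": 0, "dy": 0, "dz": 0, "rx": 0, "ry": 0, "rz": 0}
    - {"dx": 0, "dy": 0, "dz": 0, "rx": 0, "ry": 0, "rz": 0}
  gripper: 0.65

```text
time: 27.95
position: [0.4119, -0.3029, 0.0346]
tool_rot: [0.992, 0.123, -0.001, -0.001]
ft_force: [-0.5, -0.3, -0.3]
grip_width: 0.0566
```

Emit:
step_arm:
  targets:
    - {"dx": 0, "dy": 0, "dz": -0.02, "rx": 0, "ry": 0, "rz": 0}
    - {"dx": 0, "dy": 0, "dz": -0.05, "rx": 0, "ry": 0, "rz": 0}
    - {"dx": 0, "dy": 0, "dz": -0.1, "rx": 0, "ry": 0, "rz": 0}
    - {"dx": 0, "dy": 0, "dz": -0.15, "rx": 0, "ry": 0, "rz": 0}
    - {"dx": 0, "dy": 0, "dz": -0.2, "rx": 0, "ry": 0, "rz": 0}

```text
time: 28.58
position: [0.4121, -0.303, 0.2362]
tool_rot: [0.992, 0.123, -0.001, -0.001]
ft_force: [-0.6, -0.4, -0.8]
grip_width: 0.0567
```

Emit:
step_arm:
  targets:
    - {"dx": -0.04, "dy": 0.04, "dz": 0, "rx": 0, "ry": 0, "rz": 0}
    - {"dx": -0.08, "dy": 0.08, "dz": 0, "rx": 0, "ry": 0, "rz": 0}
    - {"dx": -0.12, "dy": 0.12, "dz": 0, "rx": 0, "ry": 0, "rz": 0}
    - {"dx": -0.16, "dy": 0.16, "dz": 0, "rx": 0, "ry": 0, "rz": 0}
    - {"dx": -0.18, "dy": 0.18, "dz": 0, "rx": 0, "ry": 0, "rz": 0}

```text
time: 29.2
position: [0.2799, -0.5239, 0.2359]
tool_rot: [0.993, 0.122, -0.001, -0.001]
ft_force: [0.3, -0.4, -0.1]
grip_width: 0.0565
```

```bash
python3 -c "
from h import *
c=viewer.camera('top');save(c,'t16');latches(c);lying(c,.42,-.3,.06,.05,.066)
c=viewer.camera('side');save(c,'s16');latches(c)
print(telemetry.get_obs()['time'],telemetry.get_obs()['position'])
"
```

```text
n 330 94 plate z 0.0968
  rect [507.9 134.6] [40.6 50.5] 8.0
  btn [0.5071 0.134  0.1159] zmax/med 0.1214 0.1161
n 0 0 plate z None
n 325 92 plate z 0.0966
  rect [ 493.8 -109.5] [49.9 40.3] 80.2
  btn [ 0.493  -0.1094  0.116 ] zmax/med 0.1198 0.1161
746 0.057 ((410.43365478515625, -301.0517883300781), (98.0759048461914, 41.696617126464844), 13.14431381225586)
n 75 44 plate z 0.0957
  rect [514.1 123.3] [31.7 41.6] 8.5
  btn [0.5076 0.1283 0.1145] zmax/med 0.1195 0.1147
n 0 0 plate z None
n 0 0 plate z None
29.3 [ 0.28010328 -0.52389979  0.23573274]
```

View pics/s16.png

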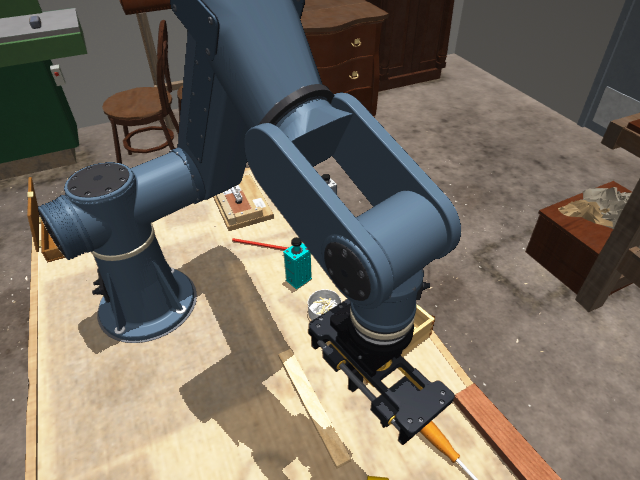

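View pics/t16.png

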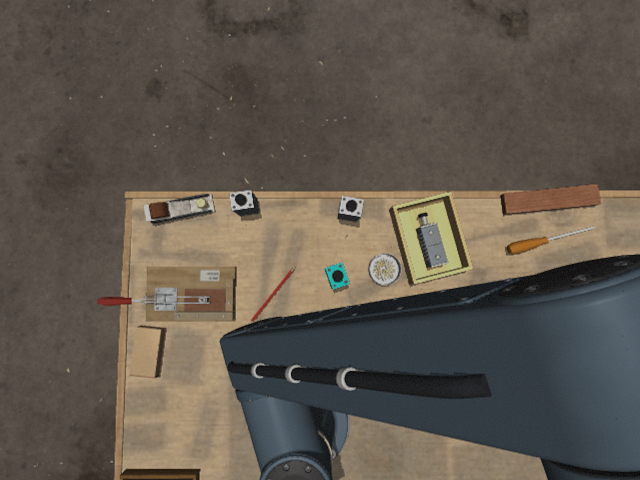

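```bash
python3 -c "
from h import *
print(robot.hand_in())"
```

```text
the job is handed in; nothing more can be done
None
```

I tested all three latches and handed the job in at about 29.3 s. The middle latch was the faulty one and now lies flat on its side on the tray floor.

- **Press test:** I pressed each plunger to the stop once, then let it up. The left and right latches stayed in, with their buttons now at about 116 mm. The middle one sprang straight back out.
- **Moving the faulty latch:** I lifted it with the gripper tilted 45° and laid it on its side on a free patch of bench. I then regripped it from straight above and lowered it into the tray, where it touched down at about 7 N before I let go.

**Last checks**
- **Tray:** the top camera shows the latch lying near the middle, lined up with the tray to about 1°. Its upper face is at 57 mm, against 58 mm expected.
- **Sound latches:** they are within about half a millimetre of where they started.
- **Screw tin, block plane and turquoise look-alike:** they look unmoved in the pictures, but I did not measure them.
- **Gripper:** it ended clear of everything.

The arm blocked part of the last side view, so the right-hand latch was confirmed only from above.

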